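# Draw the bottom glass blank from the stack chute and cam-clamp it

### The arm

A 6-joint arm with a two-finger parallel gripper is mounted at the origin on the work surface. World frame = base frame: x ahead of the robot, y to its left, z up, the work surface at z = 0. Lengths are in m, angles in rad, forces in N, time in s.
With the tool pointing down it reaches from about 0.3 to 0.775 m from the base axis. Payload 14.6 kg.
Tool frame: the origin (TCP) lies at the very end of the fingers, on their centre line; the grasp point (between the pads) lies r.pinch_z behind it (r.pinch_z is the distance from the TCP to the grasp point, in m); z points along the fingers, y is the direction in which the jaws open and shut (so a half turn about z gives the same grasp; the last joint's range is limited). The gripper opens to 94 mm and grips with 3 to 60 N. Pads are 16 mm wide; open, the fingers measure 119 mm over their backs; the gripper's body (75 mm by 177 mm) begins 78 mm behind the grasp point.
Start: joints at [-1.206, 0.3, 1.521, -0, 1.321, -0.067], TCP at [0.23, -0.5, 0.205] pointing down, gripper open.
Joint ranges: [-3.03, 3.03], [-0.79, 2.21], [0.23, 2.52], [-1.04, 4.18], [0, 3.07], [-2.55, 2.55]. Speed limits (rad/s): [2.22, 2.22, 2.57, 3.14, 3.14, 3.14].

### API

Orientations are given as a rotation vector (axis times angle).
In Python, from cell import r gives the robot as it stands.
- The arm moves only by the tool send_rows, never from a script. Its argument "commands" is one flat list of numbers, 7 for each row, row after row: the finger opening in cm, from 0 to 9.4, then the shift along the tool's x, y, z in cm, then the turn, a rotation vector about the tool's x, y, z in rad. In form: [claw, dx, dy, dz, wx, wy, wz, claw, dx, dy, dz, wx, wy, wz, ...]. A call has 1 to 10 rows; each row is the pose to reach, as a shift and turn from the pose commanded when the call began, along the tool's axes at that moment; what a row does not reach only later rows make up. A row lasts 1/12 s, in which the tool goes at most 41.7 mm and 7.16 degrees, less where a joint would pass 70% of its speed; a pose out of reach is approached as far as the arm can. A call with a gripper value outside its range is refused whole. The fingers move at their own pace and stop on an object; "grip_force" is the grip in N (left out, the last holds). Time passes only in rows, so rows that repeat a pose let the fingers close. It gives the time, the measured TCP pose, the force and the opening at its end, in the units of the state.
- r.get_obs(): the state, without advancing time (a new reading comes with each control period).
- r.camera(name): name is "scene" or "top"; returns the picture (420x560x3 uint8, red, green, blue); there is no depth.
- r.calibration(name): a dict with "fx", "fy", "cx", "cy" (pixels), "distortion" ([k1, k2, p1, p2, k3] as OpenCV has them; the pictures are not rectified), "R" (3x3) and "t" (3): a world point X has camera coordinates R X + t. Camera axes: x right, y down, z forward; pixel columns grow to the right and rows downward; lengths in m; the calibration is good to about 2 mm. A picture is of the moment at which its call begins. calibration takes no time and is no camera call.
- r.close_job(): hands the job in, once; it reports no verdict.
The state is a dict: "time": time; "qpos": joint angles; "qvel": joint speeds; "tau": joint torques, N m; "tool_pos": TCP position; "ee_rot": TCP orientation; "contact_force": force on the tool from outside, world axes, zero at the start; "moment": the same for the moment, N m; "gripper_width": opening from 0.0 (shut) to 1.0 (fully open).
Only numpy, scipy, OpenCV 4.12 (cv2) and the standard library are available. Lean on these libraries where they do the work, as an engineer would, in place of code of your own. Each camera call takes 0.05 s, during which the arm holds its last target.

### The job

Draw the bottom ground-glass blank out of the stack chute by its projecting nose, leaving the three blanks above it stacked flat inside the chute. Lay it flat on the iron stage between the fence and the eccentric cam without letting it drop, let go, then turn the cam's red bar handle clockwise until the lobe bears on the glass and holds it flush against the fence. Leave the other things on the desk where they are.

Things in the scene. Friction and masses are not known exactly. Their poses are not given: they have to be found in the camera images.
- chute: Fixed stack chute: brass cage of four corner angles (outside 113 x 45, inside 107 x 39 mm, top at 170 mm) on an iron foot. Origin on the desk under the cage's middle; x along the blanks, z up. Four glass blanks lie in it one on another on a floor plate 64 to 70 mm above the desk. Once the bottom one is out, the other three sink 12 mm by themselves.
- chute_slot (a point): Middle of the sill of the chute's slot, on its front (-x) face, 70 mm above the desk: the slot is 16 mm high, so only the bottom blank can leave, straight along the chute's -x. Under the floor plate (6 mm thick, ending at this face) it is open: an 8 mm thick foot on the desk begins 21 mm behind this face and a 34 mm wide pillar 49 mm behind it.
- blank0: The bottom blank, to be drawn: pale green ground-glass bar 104 (x) x 36 (y) x 12 (z) mm, about 0.11 kg; origin at the centre of its underside, 70 mm above the desk; axes as the chute's at the start. Its -x end sticks some 37 mm out of the slot, sides and underside free; take it by its long sides. Its tail is clear of the slot after 70 mm of pull.
- blank0_nose (a point): Middle of the end face of the drawn blank's nose (its -x end), at mid thickness. The cage rises 100 mm close behind, so the gripper must lean back from it, away from the cage, 20 to 50 degrees off vertical.
- blank1: Same kind of bar, second from below, wholly inside the chute; origin at the centre of its underside.
- blank2: Same, third from below.
- blank3: Same, the top one.
- stage: Fixed iron stage, flat top 70 mm above the desk. Origin on the desk under the place for the clamped blank's centre; the blank lies along the stage's x. Top plate x -14 to 66, y -72 to 34 mm, 12 mm thick; a 22 mm wide tongue runs on to x = -45, midway under the blank's nose, so the sides of the nose stay free for fingers, also below. Block under the plate from x = 5. Cam axis at x = 20, y = -36 mm.
- fence (a point): Middle of the foot of the nickel fence's flat face, at stage x = 24, y = 18 mm, on the stage top. The face looks to the stage's -y, runs from stage x = -10 to 58 and is 14 mm high. An end stop of the same height has its face at stage x = 56; the blank need not touch it. With the cam turned back, 43 to 45 mm lie open between it and the fence.
- cam: Eccentric cam with its handle, turning about an upright axis; origin on the axis at desk level, x axis along the handle's bar. Brass disc of 16 mm radius, 72 to 82 mm above the desk, centre 8 mm off the axis. At the start x lies within 0.15 rad of the stage's x, lobe turned away; turned clockwise (from above) to about 1.2 rad from the stage's x the lobe meets a blank that is flush to the fence. More only presses harder.
- cam_grip (a point): Middle of the dark red bar handle on top of the cam, on the turning axis, 110 mm above the desk. The bar is 36 mm long, 12 mm wide, from 96 to 122 mm above the desk. It turns with 0.06 N m of friction and stays where it is left; some 0.3 N m more once the lobe has met the blank is plenty.
- prism_a: Bystander: loose triangular glass prism, 42 mm sides, 30 mm high.
- prism_b: Bystander: second such prism.
- barrel: Bystander: loose blackened brass lens barrel, standing, 50 mm diameter, 82 mm high.
- micrometer: Bystander: loose nickel-plated micrometer lying flat, about 40 x 120 x 12 mm.
- loupe: Bystander: loose brass loupe, 40 mm diameter, 32 mm high.

How it is judged:
By the outcome, as a careful person would: the job done as asked, in the order asked, and still so for the second after the job is handed in, with the robot touching nothing.
It also fails if it takes over 64 s, if anything falls off the work surface, if the arm or the gripper's body presses on something with over 40 N, if the wrist force passes 120 N, or if a joint passes its speed limit or range.

## Working session

There is one attempt and no reset: what is moved stays moved. The work goes in short steps, Python scripts to look and compute and a tool call to move; the robot and the scene stay as the last step left them, time stands still between calls to the robot, and variables do not carry over. Pictures are saved under pics/ and viewed, and the job is handed in when it is done.

Besides the shell and the picture viewer there is one more tool, called after "Emit:" by a JSON object that holds its "name" and its "arguments". send_rows: Moves the arm, as the interface text tells. Its arguments: {"type":"object","properties":{"commands":{"type":"array"},"grip_force":{"type":"number"}},"required":["commands"]}

```bash
ls; mkdir -p pics; python3 - <<'E'
from cell import r
import cv2
for n in("scene","top"):
    im=r.camera(n); cv2.imwrite(f"pics/{n}0.png",im[:,:,::-1]); print(n,r.calibration(n))
print(r.get_obs(), r.pinch_z)
E
```

```text
pics
scene {'fx': 389.64649958685885, 'fy': 389.64649958685885, 'cx': 273.2473480190633, 'cy': 209.1576483414063, 'distortion': array([-0.08112395,  0.        ,  0.        ,  0.        ,  0.        ]), 'R': array([[ 0.68371988,  0.72974287, -0.0015692 ],
       [ 0.45461165, -0.42762059, -0.78132508],
       [-0.57083743,  0.53349411, -0.62412231]]), 't': array([-0.39049313, -0.18229261,  1.40346421])}
top {'fx': 532.0096517188044, 'fy': 532.0096517188044, 'cx': 267.19620175594355, 'cy': 209.18535028376644, 'distortion': array([0.06455957, 0.        , 0.        , 0.        , 0.        ]), 'R': array([[-2.90747255e-02, -9.99562543e-01, -5.42065861e-03],
       [-9.85769690e-01,  2.95709305e-02, -1.65480148e-01],
       [ 1.65568051e-01,  5.32231087e-04, -9.86198224e-01]]), 't': array([0.02678088, 0.57205698, 1.40380523])}
{'time': 0.1, 'qpos': array([-1.20560993e+00,  3.00386516e-01,  1.52151536e+00, -8.10040116e-06,
        1.32070894e+00, -6.66235637e-02]), 'qvel': array([ 0.00040296, -0.00012023, -0.00253935, -0.00110707,  0.00032488,
       -0.00116612]), 'tau': array([ 8.94040641e-04, -5.32649016e+01, -3.53286195e+01,  7.09228450e-02,
        2.35017546e-02, -4.84147199e-05]), 'tool_pos': array([ 0.23008233, -0.4993013 ,  0.20496053]), 'ee_rot': array([-3.06767104e+00, -6.72815694e-01,  2.49972011e-04]), 'contact_force': array([-0.18972745, -0.2043589 ,  0.1916021 ]), 'moment': array([-0.00975603, -0.02716708,  0.02574382]), 'gripper_width': 0.9988995703192267} 0.0188
```

View pics/scene0.png

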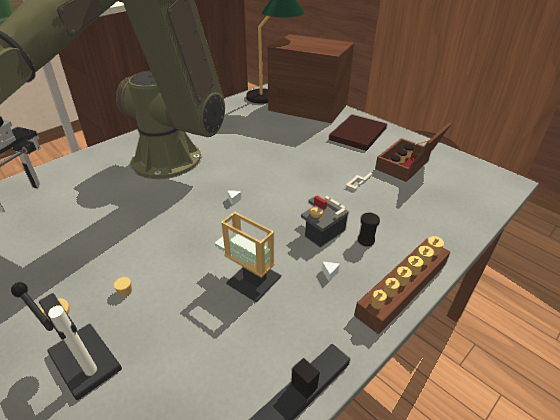

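View pics/top0.png

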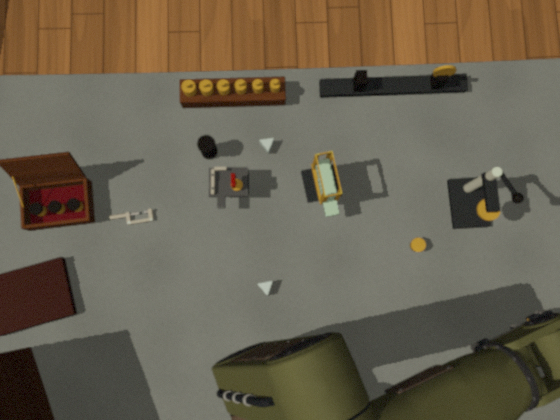

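The top view shows the chute near (327,178) with its nose at about (331,209). The stage and red handle are near (234,182). I'll zoom in on both.

```bash
cat > h.py <<'E'
import numpy as np,cv2
from cell import r
def K(c): return np.array([[c['fx'],0,c['cx']],[0,c['fy'],c['cy']],[0,0,1]])
def ray(n,uv):
    c=r.calibration(n); p=cv2.undistortPoints(np.array([[uv]],float),K(c),np.array(c['distortion']))[0,0]
    R=np.array(c['R']); return -R.T@c['t'], R.T@np.array([p[0],p[1],1.])
def onz(n,uv,z):
    o,d=ray(n,uv); return o+d*(z-o[2])/d[2]
def proj(n,X):
    c=r.calibration(n); return cv2.projectPoints(np.atleast_2d(np.array(X,float)),cv2.Rodrigues(np.array(c['R']))[0],np.array(c['t']),K(c),np.array(c['distortion']))[0][:,0]
def tri(a,b):
    (o1,d1),(o2,d2)=ray("top",a),ray("scene",b)
    s=np.linalg.lstsq(np.c_[d1,-d2],o2-o1,rcond=None)[0]
    p,q=o1+s[0]*d1,o2+s[1]*d2; return (p+q)/2,np.linalg.norm(p-q)
def crop(im,x,y,w,h,k,fn):
    c=cv2.resize(im[y:y+h,x:x+w,::-1],None,fx=k,fy=k,interpolation=cv2.INTER_CUBIC)
    for i in range(0,w,10):
        cv2.line(c,(i*k,0),(i*k,4),(0,0,255),1); cv2.putText(c,str(x+i),(i*k,14),0,.35,(0,0,255),1)
    for j in range(0,h,10):
        cv2.line(c,(0,j*k),(4,j*k),(0,0,255),1); cv2.putText(c,str(y+j),(6,j*k+4),0,.35,(0,0,255),1)
    cv2.imwrite(fn,c)
E
python3 - <<'E'
import cv2
from h import *
t=cv2.imread("pics/top0.png")[:,:,::-1]; s=cv2.imread("pics/scene0.png")[:,:,::-1]
crop(t,295,140,60,80,7,"pics/tc.png");crop(t,200,155,60,50,12,"pics/ts.png")
crop(s,205,205,90,100,6,"pics/sc.png");crop(s,295,185,65,60,10,"pics/ss.png")
E
```

```text
(no output)
```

View pics/tc.png

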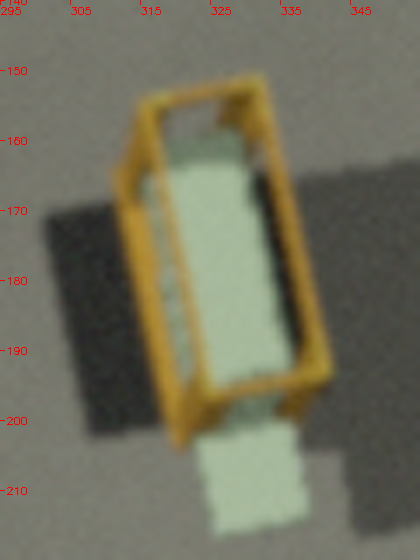

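View pics/ts.png

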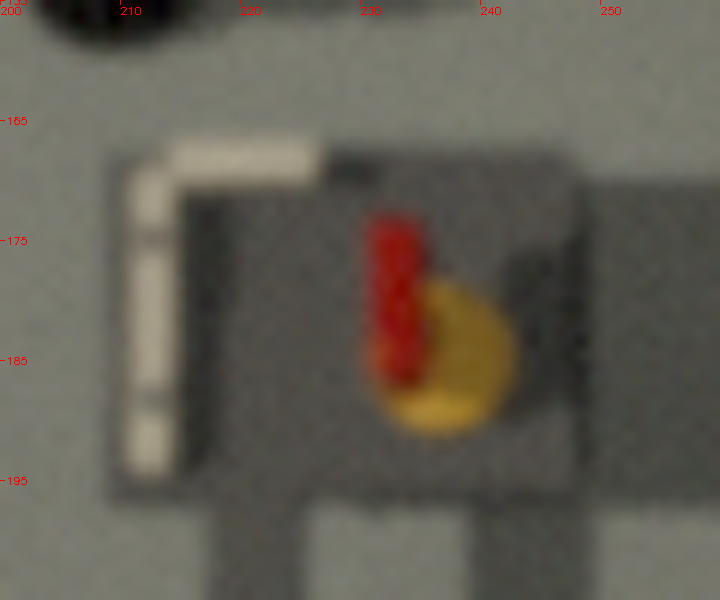

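View pics/sc.png

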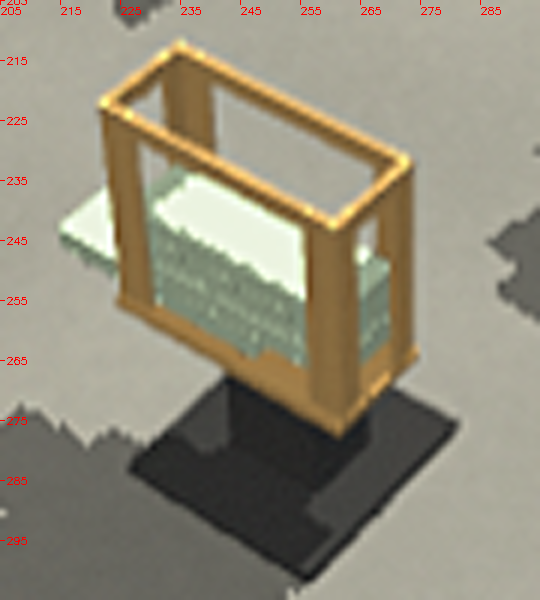

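View pics/ss.png

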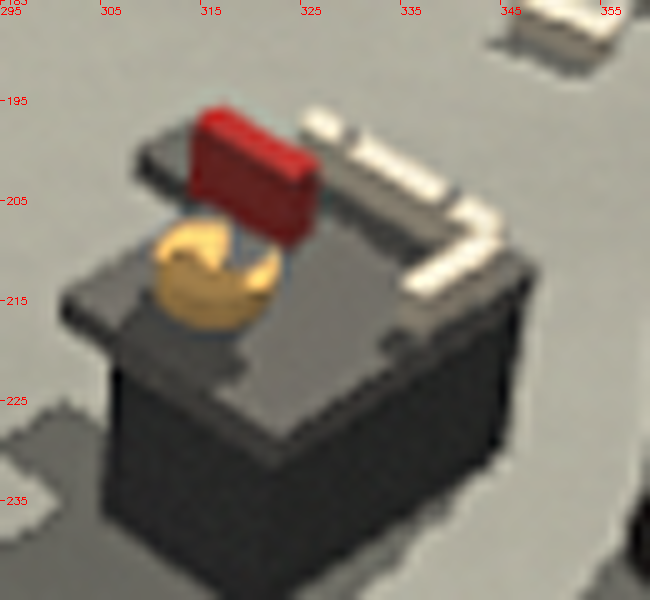

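```bash
cat > m1.py <<'E'
from h import *
T=lambda a:(295+(a[0]+.5)/7-.5,140+(a[1]+.5)/7-.5)
S=lambda a:(205+(a[0]+.5)/6-.5,205+(a[1]+.5)/6-.5)
T2=lambda a:(200+(a[0]+.5)/12-.5,155+(a[1]+.5)/12-.5)
S2=lambda a:(295+(a[0]+.5)/10-.5,185+(a[1]+.5)/10-.5)
def kab(L,W):
    L,W=np.array(L)[:,:2],np.array(W)[:,:2]; l,w=L-L.mean(0),W-W.mean(0)
    a=np.arctan2((l[:,0]*w[:,1]-l[:,1]*w[:,0]).sum(),(l*w).sum()); c,s=np.cos(a),np.sin(a)
    R=np.array([[c,-s],[s,c]]); t=W.mean(0)-R@L.mean(0); return a,t,(W-(L@R.T+t))*1e3
if __name__=="__main__":
    np.set_printoptions(precision=4,suppress=True)
    print("cams",ray("top",(0,0))[0],ray("scene",(0,0))[0])
    L=[(.0565,.0225),(.0565,-.0225),(-.0565,-.0225),(-.0565,.0225)]
    tc=[(140,97),(264,77),(333,375),(200,397)]; sc=[(413,160),(336,230),(100,102),(181,40)]
    for a,b in zip(tc,sc): print("tri",*tri(T(a),S(b)))
    for n,P in(("top",[onz("top",T(a),.17) for a in tc]),("scene",[onz("scene",S(a),.17) for a in sc])):
        print(n,*kab(L,P))
    # nose
    print("nose top",[onz("top",T(a),.082) for a in((215,534),(308,517))])
    print("nose scene -y",onz("scene",S((60,225)),.082))
    # stage top plate corners: +x+y,+x-y,-x-y,-x+y
    L=[(.066,.034),(.066,-.072),(-.014,-.072),(-.014,.034)]
    P=[onz("top",T2(a),.07) for a in((108,152),(578,152),(578,500),(108,500))]
    print("stage top",*kab(L,P))
    L=[(.066,-.072),(-.014,-.072),(.066,.034)]
    P=[onz("scene",S2(a),.07) for a in((277,450),(65,296),(537,262))]
    print("stage scene",*kab(L,P))
    # red bar top ends z .122 
    a=[onz("top",T2(p),.122) for p in((397,218),(404,388))]
    b=[onz("scene",S2(p),.122) for p in((207,112),(305,168))]
    print("bar",a,b,np.mean(a,0),np.mean(b,0))
E
python3 m1.py
```

```text
cams [0.3323 0.0091 1.4792] [ 1.151  -0.5417  0.7329]
tri [ 0.6922 -0.1137  0.1705] 0.0017177192358338827
tri [ 0.6991 -0.1582  0.1694] 0.003588425054341043
tri [ 0.5882 -0.1772  0.1702] 0.00399908860313538
tri [ 0.5808 -0.1307  0.17  ] 0.0008462531948091836
top 0.15686278869003903 [ 0.6393 -0.146 ] [[ 0.1519  0.5041]
 [-0.8535 -0.1925]
 [ 0.1121 -1.8286]
 [ 0.5895  1.517 ]]
scene 0.16314170627167215 [ 0.6408 -0.1439] [[-0.5843 -0.1231]
 [ 0.3659 -0.2238]
 [ 0.4716 -0.1205]
 [-0.2532  0.4673]]
nose top [array([ 0.5443, -0.1437,  0.082 ]), array([ 0.5497, -0.1792,  0.082 ])]
nose scene -y [ 0.5516 -0.1766  0.082 ]
stage top -0.025279759625984687 [0.6221 0.1331] [[ 0.4115  0.5732]
 [-0.0693  0.0507]
 [-0.4093 -0.1033]
 [ 0.0671 -0.5205]]
stage scene -0.0037971401919439105 [0.6251 0.1343] [[ 0.9827 -2.9189]
 [ 0.7108  2.2445]
 [-1.6935  0.6743]]
bar [array([0.6596, 0.0974, 0.122 ]), array([0.6217, 0.0966, 0.122 ])] [array([0.6267, 0.0994, 0.122 ]), array([0.6603, 0.0999, 0.122 ])] [0.6406 0.097  0.122 ] [0.6435 0.0996 0.122 ]
```

```bash
cat >> h.py <<'E'
from scipy.spatial.transform import Rotation as Ro
CH=np.array([.640,-.1455]);CY=.16
def toolR(yaw,lean,flip=False):
    # tool x along yaw dir; z down, tipped toward +yaw dir by lean (gripper leans back)
    ux=np.array([np.cos(yaw),np.sin(yaw),0]);e=np.array([0,0,1.])
    z=np.sin(lean)*ux-np.cos(lean)*e; y=np.cross(-e,ux)
    y/=np.linalg.norm(y)
    if flip:y=-y
    return np.c_[np.cross(y,z),y,z]
def plan(p,R,pinch=True):
    o=r.get_obs();p=np.array(p,float)
    R0=Ro.from_rotvec(o['ee_rot']).as_matrix()
    tcp=p+R[:,2]*r.pinch_z if pinch else p
    d=R0.T@(tcp-o['tool_pos'])*100; w=Ro.from_matrix(R0.T@R).as_rotvec()
    print("t%.2f"%o['time'],"tcp",tcp.round(4),"d cm",d.round(3),"w",w.round(4),"F",o['contact_force'].round(2),"q",o['qpos'].round(2),"g",round(o['gripper_width']*9.4,2))
    return d,w
def nowpinch():
    o=r.get_obs();R0=Ro.from_rotvec(o['ee_rot']).as_matrix();return o['tool_pos']-R0[:,2]*r.pinch_z,R0
def ch(x,y,z):
    c,s=np.cos(CY),np.sin(CY);return np.array([CH[0]+c*x-s*y,CH[1]+s*x+c*y,z])
E
python3 - <<'E'
from m1 import *
from h import *
print("fence", [onz("top",T2(a),.084) for a in((180,190),(177,475))], "stop",[onz("top",T2(a),.084) for a in((180,188),(322,184))])
print("fence outer", [onz("top",T2(a),.084) for a in((128,170),(124,475))])
print("fence sc",[onz("scene",S2(a),.084) for a in((300,122),(470,210))])
g=ch(-.0565-.037+.014,0,.076);R=toolR(CY,np.radians(30)); print(g)
plan(g-R[:,2]*.09,R)
E
```

```text
fence [array([0.67661521, 0.14841508, 0.084     ]), array([0.61152823, 0.14995062, 0.084     ])] stop [array([0.67707536, 0.14840881, 0.084     ]), array([0.67705524, 0.11657495, 0.084     ])]
fence outer [array([0.68156112, 0.1600048 , 0.084     ]), array([0.61187907, 0.16173511, 0.084     ])]
fence sc [array([0.61495624, 0.15473009, 0.084     ]), array([0.67270724, 0.15821544, 0.084     ])]
[ 0.56151543 -0.1581658   0.076     ]
t0.10 tcp [ 0.5264 -0.1638  0.1377] d cm [ 40.948 -18.06    6.751] w [-0.0722  0.5204  0.2653] F [-0.19 -0.2   0.19] q [-1.21  0.3   1.52 -0.    1.32 -0.07] g 9.39
```

Emit:
{"name": "send_rows", "arguments": {"commands": [6.5,36,-16,2,-0.07,0.52,0.26,6.5,36,-16,2,-0.07,0.52,0.26,6.5,36,-16,2,-0.07,0.52,0.26,6.5,36,-16,2,-0.07,0.52,0.26,6.5,36,-16,2,-0.07,0.52,0.26,6.5,36,-16,2,-0.07,0.52,0.26,6.5,36,-16,2,-0.07,0.52,0.26,6.5,36,-16,2,-0.07,0.52,0.26,6.5,36,-16,2,-0.07,0.52,0.26,6.5,36,-16,2,-0.07,0.52,0.26], "grip_force": 10}}

```text
time: 0.93
tool_pos: [0.4918, -0.2002, 0.1852]
ee_rot: [-2.983, -0.251, -0.799]
contact_force: [-0.4, -0.7, 0.2]
gripper_width: 0.689
```

```bash
python3 - <<'E'
from h import *
g=ch(-.0565-.037+.014,0,.076);R=toolR(CY,np.radians(30))
plan(g-R[:,2]*.05,R);plan(g,R)
E
```

```text
t0.93 tcp [ 0.5461 -0.1607  0.103 ] d cm [ 1.099 -2.994 10.129] w [-0.004   0.0002  0.0066] F [-0.36 -0.7   0.16] q [-0.64  0.07  1.93  0.51  0.83  0.47] g 6.48
t0.93 tcp [ 0.5708 -0.1567  0.0597] d cm [ 1.099 -2.974 15.129] w [-0.004   0.0002  0.0066] F [-0.36 -0.7   0.16] q [-0.64  0.07  1.93  0.51  0.83  0.47] g 6.48
```

Emit:
{"name": "send_rows", "arguments": {"commands": [6.5,1.1,-3,2,-0.004,0,0.007,6.5,1.1,-3,4,-0.004,0,0.007,6.5,1.1,-3,7,-0.004,0,0.007,6.5,1.1,-3,10.1,-0.004,0,0.007,6.5,1.1,-3,10.1,-0.004,0,0.007,6.5,1.1,-3,10.1,-0.004,0,0.007]}}

```text
time: 1.43
tool_pos: [0.5439, -0.1635, 0.1022]
ee_rot: [-2.986, -0.236, -0.795]
contact_force: [-0.2, -0.7, 1.4]
gripper_width: 0.69
```

```bash
python3 - <<'E'
from h import *
g=ch(-.0565-.037+.014,0,.076);R=toolR(CY,np.radians(30))
plan(g,R)
t=r.camera("top");s=r.camera("scene")
crop(t,290,130,80,100,6,"pics/tc1.png");crop(s,190,180,100,90,6,"pics/sc1.png")
E
```

```text
t1.43 tcp [ 0.5708 -0.1567  0.0597] d cm [ 0.285 -0.238  5.067] w [-0.0007  0.003  -0.0022] F [-0.17 -0.67  1.45] q [-0.5   0.26  1.93  0.57  0.6   0.49] g 6.49
```

View pics/tc1.png

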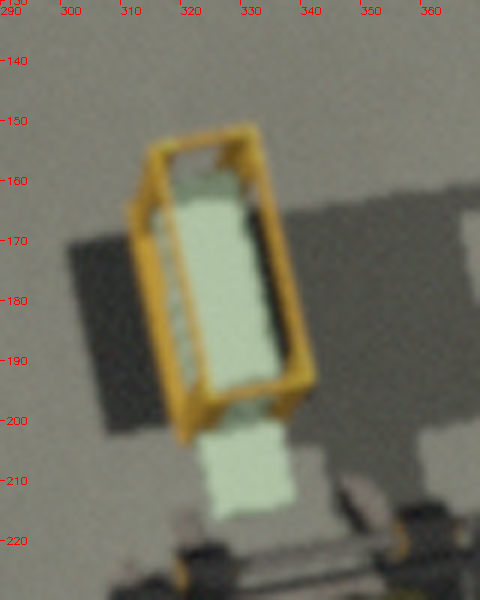

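View pics/sc1.png

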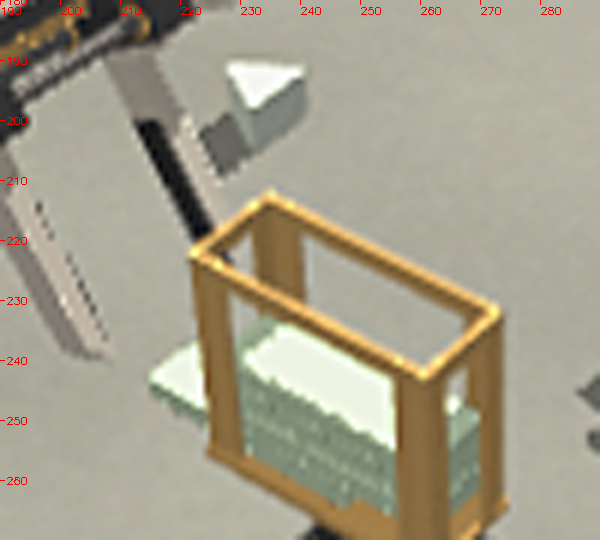

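The open fingers straddle the nose: the near fingertip is at (207,239) and the nose tip at (215,242) in the scene view. I'll reread the settled pose, then slide in.

```bash
python3 - <<'E'
from h import *
g=ch(-.0565-.037+.014,0,.076);R=toolR(CY,np.radians(30))
plan(g,R)
E
```

```text
t1.53 tcp [ 0.5708 -0.1567  0.0597] d cm [ 0.116 -0.357  5.265] w [ 0.0022 -0.0005 -0.0017] F [-0.57 -0.64  0.25] q [-0.51  0.26  1.93  0.57  0.6   0.49] g 6.49
```

Emit:
{"name": "send_rows", "arguments": {"commands": [6.5,0.12,-0.36,0.5,0,0,0,6.5,0.12,-0.36,2,0,0,0,6.5,0.12,-0.36,3.5,0,0,0,6.5,0.12,-0.36,4.6,0,0,0,6.5,0.12,-0.36,5.27,0,0,0,6.5,0.12,-0.36,5.27,0,0,0,6.5,0.12,-0.36,5.27,0,0,0,6.5,0.12,-0.36,5.27,0,0,0]}}

```text
time: 2.2
tool_pos: [0.571, -0.1565, 0.0594]
ee_rot: [-2.987, -0.236, -0.802]
contact_force: [0.8, -0.0, 0.8]
gripper_width: 0.696
```

```bash
python3 - <<'E'
from h import *
g=ch(-.0565-.037+.014,0,.076);R=toolR(CY,np.radians(30))
plan(g,R)
s=r.camera("scene");t=r.camera("top")
crop(s,190,180,100,90,6,"pics/sc2.png");crop(t,290,150,80,80,6,"pics/tc2.png")
E
```

```text
t2.20 tcp [ 0.5708 -0.1567  0.0597] d cm [ 0.     0.015 -0.04 ] w [ 0.0022 -0.0006 -0.0018] F [ 0.83 -0.03  0.84] q [-0.46  0.38  1.9   0.64  0.51  0.44] g 6.54
```

View pics/sc2.png

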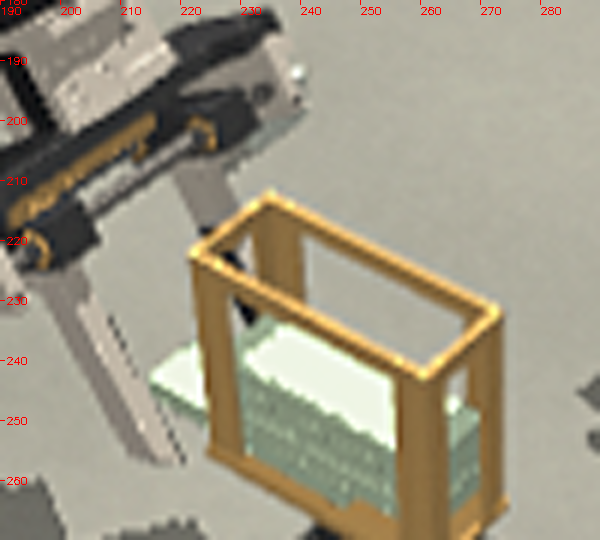

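View pics/tc2.png

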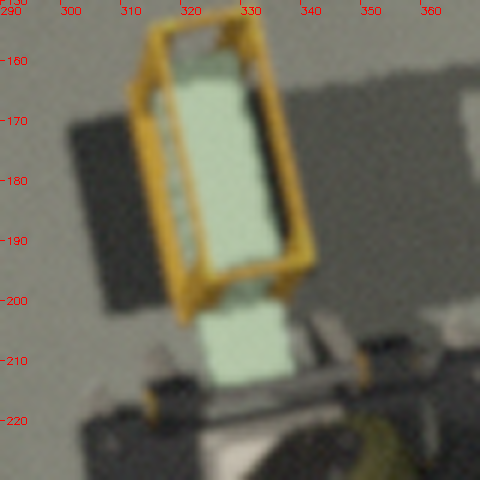

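The fingers stand on both sides of the nose. I'll close gently and watch the side force.

Emit:
{"name": "send_rows", "arguments": {"commands": [4.5,0,0,0,0,0,0,4.0,0,0,0,0,0,0,3.5,0,0,0,0,0,0,3.4,0,0,0,0,0,0,3.4,0,0,0,0,0,0,3.4,0,0,0,0,0,0,3.4,0,0,0,0,0,0], "grip_force": 5}}

```text
time: 2.88
tool_pos: [0.5709, -0.1563, 0.0584]
ee_rot: [-2.987, -0.236, -0.8]
contact_force: [-1.5, -1.6, 0.7]
gripper_width: 0.384
```

```bash
python3 - <<'E'
from h import *
g=ch(-.0565-.037+.014,0,.076);R=toolR(CY,np.radians(30))
plan(g,R);o=r.get_obs();print(o['moment'], Ro.from_rotvec(o['ee_rot']).inv().apply(o['contact_force']))
E
```

```text
t2.88 tcp [ 0.5708 -0.1567  0.0597] d cm [ 0.053  0.031 -0.118] w [ 0.0017  0.0003 -0.0021] F [-1.47 -1.56  0.71] q [-0.46  0.38  1.9   0.64  0.51  0.44] g 3.61
[-0.16187321  0.21446643 -0.17163192] [-1.1117007  1.3129316 -1.4651112]
```

Emit:
{"name": "send_rows", "arguments": {"commands": [3.4,0,0,0,0,0,0,3.4,0,0,0,0,0,0,3.4,0,0,0,0,0,0,3.4,0,0,0,0,0,0], "grip_force": 35}}

```text
time: 3.22
tool_pos: [0.5709, -0.1563, 0.0584]
ee_rot: [-2.987, -0.236, -0.8]
contact_force: [-2.1, -1.2, 1.5]
gripper_width: 0.378
```

```bash
python3 - <<'E'
from h import *
g,R=nowpinch(); print(g)
o=r.get_obs();print(o['moment'], Ro.from_rotvec(o['ee_rot']).inv().apply(o['contact_force']))
R2=toolR(CY,np.radians(30))
print("dir pull 10mm", R.T@np.array([-np.cos(CY),-np.sin(CY),0]), "up",R.T@np.array([0,0,1]))
plan(g,R2)
E
```

```text
[ 0.56160179 -0.15781074  0.07471051]
[-0.28209586  0.39202407 -0.29186265] [-1.19079559  0.87522778 -2.45620235]
dir pull 10mm [-0.86620777  0.0025784  -0.49967735] up [ 4.99680034e-01  4.85034753e-04 -8.66209922e-01]
t3.22 tcp [ 0.5709 -0.1563  0.0584] d cm [ 0.001 -0.003 -0.   ] w [ 0.0017  0.0004 -0.002 ] F [-2.09 -1.22  1.53] q [-0.46  0.38  1.9   0.64  0.51  0.44] g 3.55
```

Emit:
{"name": "send_rows", "arguments": {"commands": [3.4,-0.17,0,-0.1,0,0,0,3.4,-0.35,0,-0.2,0,0,0,3.4,-0.61,0,-0.35,0,0,0,3.4,-0.87,0,-0.5,0,0,0,3.4,-1.13,0,-0.65,0,0,0,3.4,-1.39,0,-0.8,0,0,0,3.4,-1.65,0,-0.95,0,0,0,3.4,-1.91,0,-1.1,0,0,0,3.4,-2.17,0,-1.25,0,0,0,3.4,-2.34,0,-1.35,0,0,0]}}

```text
time: 4.05
tool_pos: [0.5438, -0.1606, 0.0584]
ee_rot: [-2.987, -0.236, -0.8]
contact_force: [3.9, 1.3, -0.4]
gripper_width: 0.38
```

```bash
python3 - <<'E'
from h import *
g,R=nowpinch(); print(g)
o=r.get_obs();print(o['moment'], Ro.from_rotvec(o['ee_rot']).inv().apply(o['contact_force']))
s=r.camera("scene");t=r.camera("top")
crop(s,190,180,100,90,6,"pics/sc3.png");crop(t,290,150,80,80,6,"pics/tc3.png")
E
```

```text
[ 0.53455206 -0.16203975  0.0747161 ]
[ 0.07278836 -0.35511502  0.03036814] [ 3.33872992 -0.64478422  2.37690987]
```

View pics/sc3.png

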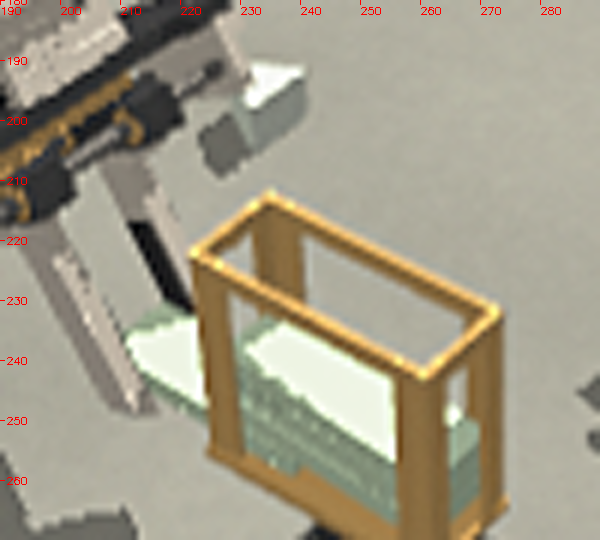

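View pics/tc3.png

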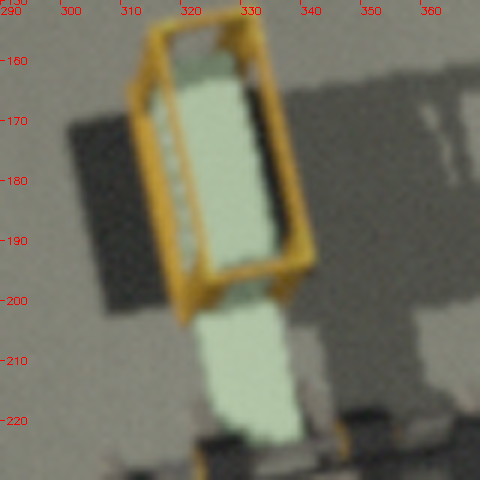

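The blank is drawing out straight and the upper three are still stacked. I'll keep pulling.

Emit:
{"name": "send_rows", "arguments": {"commands": [3.4,-0.17,0,-0.1,0,0,0,3.4,-0.43,0,-0.25,0,0,0,3.4,-0.69,0,-0.4,0,0,0,3.4,-0.95,0,-0.55,0,0,0,3.4,-1.21,0,-0.7,0,0,0,3.4,-1.47,0,-0.85,0,0,0,3.4,-1.73,0,-1.0,0,0,0,3.4,-1.99,0,-1.15,0,0,0,3.4,-2.25,0,-1.3,0,0,0,3.4,-2.51,0,-1.45,0,0,0]}}

```text
time: 4.98
tool_pos: [0.5152, -0.1651, 0.0584]
ee_rot: [-2.987, -0.236, -0.8]
contact_force: [1.3, -0.5, 0.1]
gripper_width: 0.379
```

```bash
python3 - <<'E'
from h import *
g,R=nowpinch(); print(g)
o=r.get_obs();print(o['moment'], Ro.from_rotvec(o['ee_rot']).inv().apply(o['contact_force']))
E
```

```text
[ 0.50593624 -0.1665402   0.07464958]
[ 0.06224716 -0.00838405  0.00543267] [1.09611524 0.73359646 0.46316405]
```

Emit:
{"name": "send_rows", "arguments": {"commands": [3.4,-0.26,0,-0.15,0,0,0,3.4,-0.52,0,-0.3,0,0,0,3.4,-0.78,0,-0.45,0,0,0,3.4,-1.04,0,-0.6,0,0,0,3.4,-1.3,0,-0.75,0,0,0,3.4,-1.56,0,-0.9,0,0,0,3.4,-1.82,0,-1.05,0,0,0,3.4,-2.08,0,-1.2,0,0,0,3.4,-2.25,0,-1.3,0,0,0,3.4,-2.25,0,-1.3,0,0,0]}}

```text
time: 5.82
tool_pos: [0.4895, -0.1692, 0.0584]
ee_rot: [-2.987, -0.236, -0.8]
contact_force: [-0.3, 0.4, -1.1]
gripper_width: 0.383
```

```bash
python3 - <<'E'
from h import *
g,R=nowpinch(); print(g)
o=r.get_obs();print(o['moment'], Ro.from_rotvec(o['ee_rot']).inv().apply(o['contact_force']),o['qpos'],o['gripper_width'])
s=r.camera("scene");t=r.camera("top")
crop(s,170,180,120,90,6,"pics/sc4.png");crop(t,290,150,80,100,6,"pics/tc4.png")
E
```

```text
[ 0.48026868 -0.17065831  0.07468209]
[-0.06309363  0.40362287  0.0038327 ] [-0.69916602 -0.47790325  0.81386434] [-0.5816816   0.25473856  2.07918597  0.73666317  0.52420068  0.23677037] 0.3825828471383303
```

View pics/sc4.png

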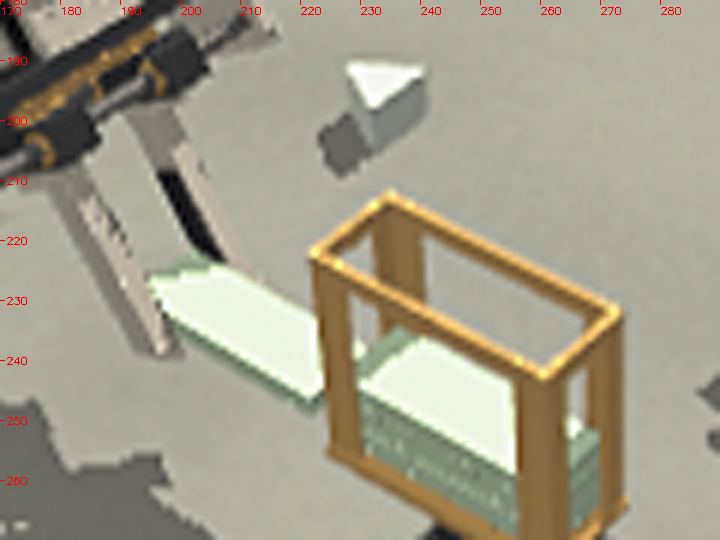

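View pics/tc4.png

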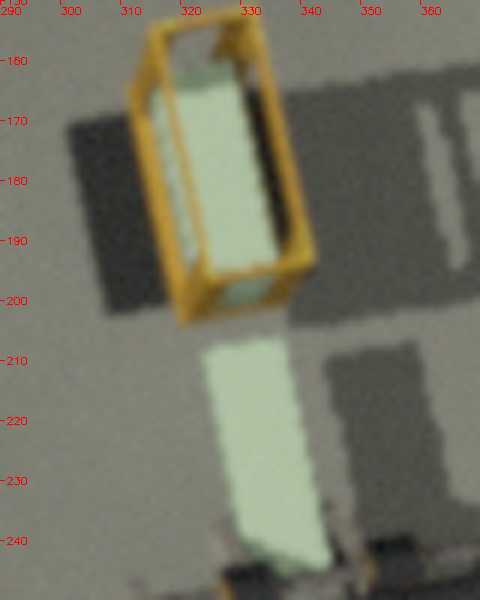

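```bash
python3 - <<'E'
from h import *
T=lambda a:(290+(a[0]+.5)/6-.5,150+(a[1]+.5)/6-.5)
S=lambda a:(170+(a[0]+.5)/6-.5,180+(a[1]+.5)/6-.5)
print(tri(T((202,352)),S((370,347))))
P=[onz("top",T(a),.082) for a in((202,352),(287,338),(331,568),(240,545))]
for p in P: print(p)
print("yaw",np.arctan2(*(P[1]-P[2])[1::-1]),np.arctan2(*(P[0]-P[3])[1::-1]))
t=(P[0]+P[1])/2;g,R=nowpinch()
print("tail-grasp", np.hypot(*(t-g)[:2]), "lateral",(t-g)[:2]@[-np.sin(CY),np.cos(CY)])
o=r.get_obs();print(o['contact_force'],o['moment'])
E
```

```text
(array([ 0.5656661 , -0.13803407,  0.08234371]), np.float64(0.0029244118982254008))
[ 0.56489617 -0.13927636  0.082     ]
[ 0.57005845 -0.17716631  0.082     ]
[ 0.46735062 -0.19111607  0.082     ]
[ 0.47858868 -0.15188232  0.082     ]
yaw 0.13499381130338867 0.1450330934642149
tail-grasp 0.08774122730152722 lateral -0.0015484854187107293
[ 0.28843328 -0.76209285 -0.86920419] [ 0.02583324  0.38537772 -0.05207704]
```

```bash
cat >> h.py <<'E'
ST=np.array([.6228,.1333]);SY=-.02
def st(x,y,z):
    c,s=np.cos(SY),np.sin(SY);return np.array([ST[0]+c*x-s*y,ST[1]+s*x+c*y,z])
E
python3 - <<'E'
from h import *
R=toolR(SY,np.radians(30))
g,Rc=nowpinch()
plan(g+[0,0,.055],Rc)
p=st(-.037,-.003,.0747+.055);print(p)
q=p.copy();q[0]=.49;q[1]=.05;plan(q,R)
plan(p,R)
E
```

```text
t5.92 tcp [ 0.4899 -0.1692  0.1135] d cm [ 2.748e+00  2.000e-03 -4.764e+00] w [0. 0. 0.] F [ 0.29 -0.76 -0.87] q [-0.58  0.26  2.08  0.74  0.52  0.24] g 3.55
[0.5857474  0.13104055 0.1297    ]
t5.92 tcp [0.4994 0.0498 0.1134] d cm [  6.536 -21.48   -2.583] w [-0.0883  0.0003  0.1538] F [ 0.29 -0.76 -0.87] q [-0.58  0.26  2.08  0.74  0.52  0.24] g 3.55
t5.92 tcp [0.5951 0.1309 0.1134] d cm [ 15.829 -27.983   2.774] w [-0.0883  0.0003  0.1538] F [ 0.29 -0.76 -0.87] q [-0.58  0.26  2.08  0.74  0.52  0.24] g 3.55
```

Emit:
{"name": "send_rows", "arguments": {"commands": [3.4,0.4,0,-0.7,0,0,0,3.4,1.2,0,-2.1,0,0,0,3.4,2.1,0,-3.6,0,0,0,3.4,2.75,-0.5,-4.76,0,0,0,3.4,3.0,-2.0,-4.6,-0.01,0,0.02,3.4,3.4,-4.0,-4.4,-0.02,0,0.035,3.4,3.9,-6.3,-4.1,-0.03,0,0.05,3.4,4.4,-8.6,-3.8,-0.04,0,0.065,3.4,4.9,-10.9,-3.5,-0.05,0,0.08,3.4,5.4,-13.2,-3.2,-0.055,0,0.095]}}

```text
time: 6.75
tool_pos: [0.4997, -0.0327, 0.1133]
ee_rot: [-3.022, -0.071, -0.811]
contact_force: [-0.6, 0.1, -1.3]
gripper_width: 0.381
```

```bash
python3 - <<'E'
from h import *
R=toolR(SY,np.radians(30))
p=st(-.037,-.003,.0747+.055)
q=p.copy();q[0]=.50;q[1]=.06;plan(q,R)
plan(p,R)
E
```

```text
t6.75 tcp [0.5094 0.0598 0.1134] d cm [ 1.226 -9.191  0.689] w [-0.0331 -0.0005  0.0582] F [-0.63  0.11 -1.31] q [-0.21  0.06  2.14  0.29  0.45  1.08] g 3.58
t6.75 tcp [0.5951 0.1309 0.1134] d cm [  8.931 -15.885   5.14 ] w [-0.0331 -0.0005  0.0582] F [-0.63  0.11 -1.31] q [-0.21  0.06  2.14  0.29  0.45  1.08] g 3.58
```

Emit:
{"name": "send_rows", "arguments": {"commands": [3.4,0.3,-1.7,0.15,-0.005,0,0.01,3.4,0.8,-3.5,0.4,-0.01,0,0.02,3.4,1.5,-5.3,0.8,-0.02,0,0.03,3.4,2.5,-7.2,1.4,-0.025,0,0.04,3.4,3.6,-9.0,2.0,-0.03,0,0.05,3.4,4.8,-10.8,2.7,-0.03,0,0.055,3.4,6.0,-12.3,3.4,-0.033,0,0.058,3.4,7.0,-13.4,4.0,-0.033,0,0.058,3.4,7.6,-13.8,4.4,-0.033,0,0.058,3.4,7.9,-14.0,4.6,-0.033,0,0.058]}}

```text
time: 7.58
tool_pos: [0.5847, 0.1109, 0.1124]
ee_rot: [3.03, -0.027, 0.811]
contact_force: [0.9, -0.5, -1.1]
gripper_width: 0.378
```

Emit:
{"name": "send_rows", "arguments": {"commands": [3.4,0,0,0,0,0,0,3.4,0,0,0,0,0,0]}}

```text
time: 7.75
tool_pos: [0.5838, 0.1097, 0.1124]
ee_rot: [3.03, -0.029, 0.81]
contact_force: [0.3, -0.5, -2.1]
gripper_width: 0.378
```

```bash
python3 - <<'E'
from h import *
R=toolR(SY,np.radians(30))
plan(st(-.037,-.003,.0747+.055),R)
plan(st(-.037,-.003,.0747+.015),R)
s=r.camera("scene");t=r.camera("top")
crop(s,270,160,90,80,7,"pics/ss5.png");crop(t,190,150,80,80,7,"pics/ts5.png")
crop(s,190,180,100,90,6,"pics/sc5.png")
cv2.imwrite("pics/s5.png",s[:,:,::-1])
E
```

```text
t7.75 tcp [0.5951 0.1309 0.1134] d cm [ 0.998 -2.134  0.453] w [-0.0001  0.001   0.0006] F [ 0.32 -0.49 -2.09] q [ 0.17  0.27  1.89 -0.2   0.47  1.91] g 3.56
t7.75 tcp [0.5951 0.1309 0.0734] d cm [-0.998 -2.134  3.919] w [-0.0001  0.001   0.0006] F [ 0.32 -0.49 -2.09] q [ 0.17  0.27  1.89 -0.2   0.47  1.91] g 3.56
```

View pics/ss5.png

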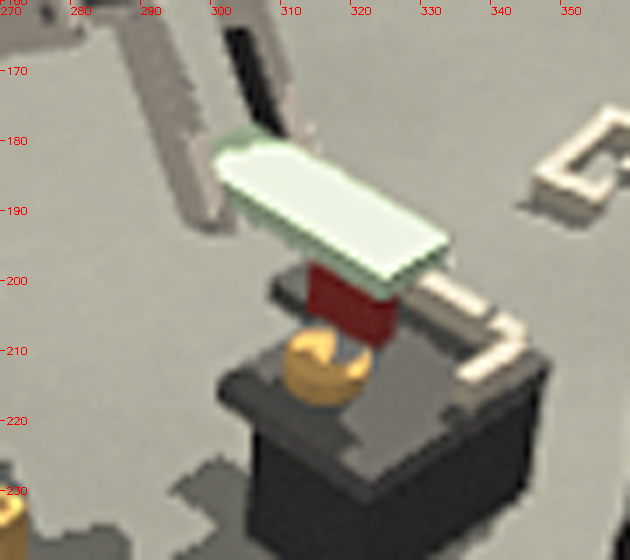

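View pics/ts5.png

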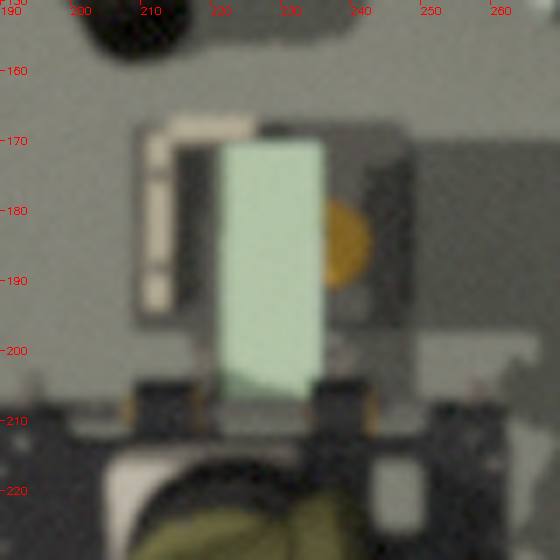

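View pics/sc5.png

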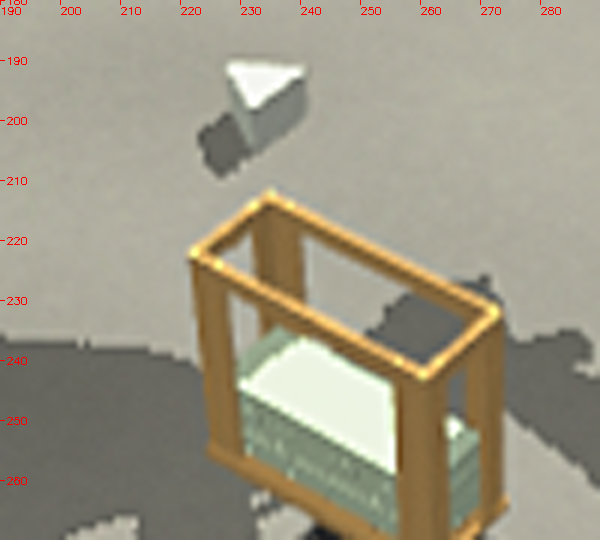

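The upper three sank flat. The carried blank is level, but it is still over the cam, so I'll shift sideways before lowering.

Emit:
{"name": "send_rows", "arguments": {"commands": [3.4,0.2,-0.4,0.0,0,0,0,3.4,0.5,-1.0,0.2,0,0,0,3.4,0.8,-1.7,0.3,0,0,0,3.4,1.0,-2.13,0.45,0,0,0,3.4,1.0,-2.13,0.45,0,0,0,3.4,1.0,-2.13,0.45,0,0,0]}}

```text
time: 8.35
tool_pos: [0.5955, 0.1318, 0.1135]
ee_rot: [3.03, -0.028, 0.811]
contact_force: [-0.0, 0.4, -0.4]
gripper_width: 0.375
```

```bash
python3 - <<'E'
from h import *
R=toolR(SY,np.radians(30))
plan(st(-.037,-.003,.0747+.055),R)
s=r.camera("scene");t=r.camera("top")
crop(s,270,160,90,80,7,"pics/ss6.png");crop(t,195,155,65,60,10,"pics/ts6.png")
E
```

```text
t8.35 tcp [0.5951 0.1309 0.1134] d cm [-0.036  0.096 -0.009] w [-0.0007  0.0007  0.0015] F [-0.01  0.37 -0.44] q [ 0.21  0.3   1.85 -0.24  0.49  1.98] g 3.52
```

View pics/ss6.png

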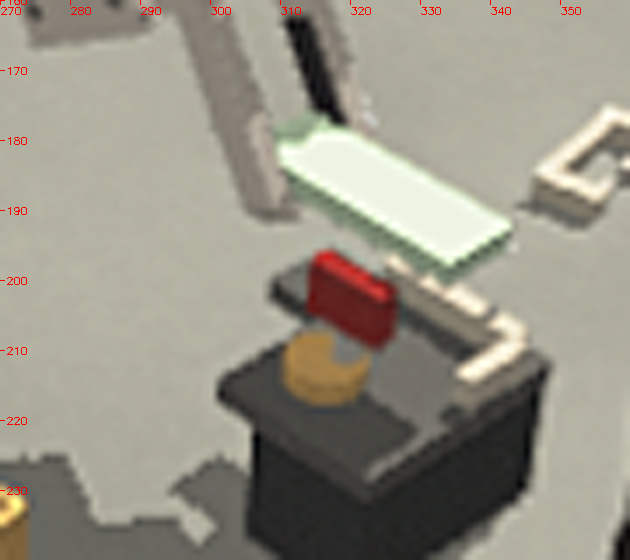

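View pics/ts6.png

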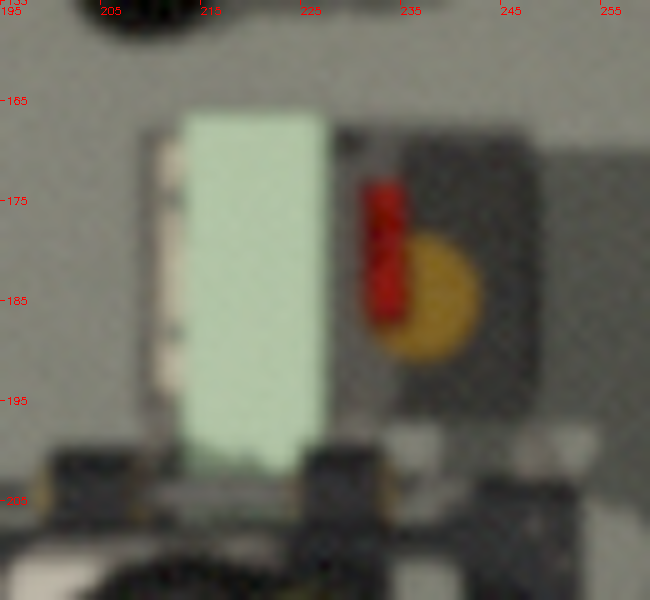

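```bash
python3 - <<'E'
from h import *
T=lambda a:(195+(a[0]+.5)/10-.5,155+(a[1]+.5)/10-.5)
z=.137
for a in((185,125),(185,430),(328,125),(326,430),(255,112)): print(a,onz("top",T(a),z))
S=lambda a:(270+(a[0]+.5)/7-.5,160+(a[1]+.5)/7-.5)
# blank tail top corners scene
A,B=onz("scene",S((513,226)),z),onz("scene",S((455,268)),z);print(A,B,(A+B)/2)
print(tri(T((186,113)),S((513,226))),tri(T((328,112)),S((455,268))))
# fence top inner in scene
print("fence sc",[onz("scene",S(a),.084) for a in((410,293),(497,335))])
E
```

```text
(185, 125) [0.67248754 0.14686354 0.137     ]
(185, 430) [0.59205673 0.14790043 0.137     ]
(328, 125) [0.67139458 0.10983887 0.137     ]
(326, 430) [0.59097655 0.11173277 0.137     ]
(255, 112) [0.67541458 0.12868945 0.137     ]
[0.67742913 0.14880118 0.137     ] [0.67936033 0.11293834 0.137     ] [0.67839473 0.13086976 0.137     ]
(array([0.67671416, 0.14753728, 0.13694727]), np.float64(0.0027364919629437063)) (array([0.67710291, 0.11174647, 0.13581926]), np.float64(0.005268925517820605))
fence sc [array([0.63581   , 0.14568825, 0.084     ]), array([0.67610133, 0.14987213, 0.084     ])]
```

Emit:
{"name": "send_rows", "arguments": {"commands": [3.4,-0.26,0.15,-0.15,0,0,0,3.4,-0.26,0.15,-0.15,0,0,0,3.4,-0.5,0.15,0.25,0,0,0,3.4,-1.0,0.15,1.13,0,0,0,3.4,-1.5,0.15,2.0,0,0,0,3.4,-2.0,0.15,2.86,0,0,0,3.4,-2.25,0.15,3.3,0,0,0,3.4,-2.25,0.15,3.3,0,0,0,3.4,-2.25,0.15,3.3,0,0,0]}}

```text
time: 9.2
tool_pos: [0.5924, 0.1299, 0.0734]
ee_rot: [3.03, -0.029, 0.81]
contact_force: [-0.9, 0.0, -1.5]
gripper_width: 0.377
```

```bash
python3 - <<'E'
from h import *
R=toolR(SY,np.radians(30))
plan(st(-.040,-.0035,.0747),R); print(nowpinch()[0])
s=r.camera("scene");t=r.camera("top")
crop(s,270,160,90,80,7,"pics/ss7.png");crop(t,195,155,65,60,10,"pics/ts7.png")
E
```

```text
t9.20 tcp [0.5921 0.1304 0.0584] d cm [-0.773 -0.047  1.285] w [-0.0003  0.0011  0.0011] F [-0.9   0.01 -1.46] q [ 0.21  0.36  1.88 -0.29  0.4   2.03] g 3.55
[0.58303607 0.13012163 0.08970729]
```

View pics/ss7.png

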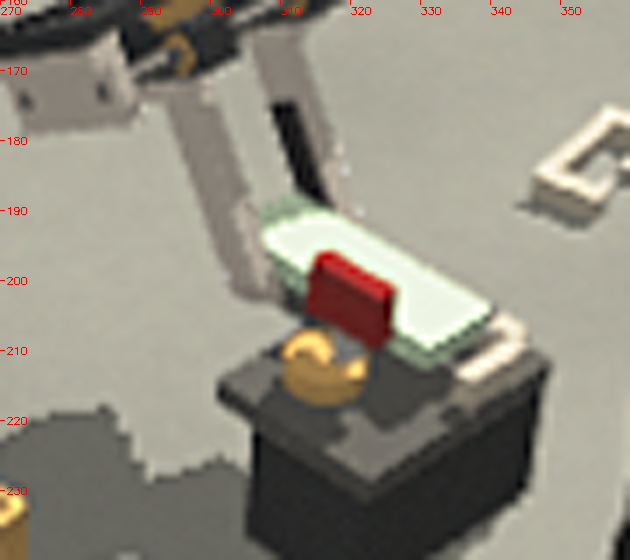

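View pics/ts7.png

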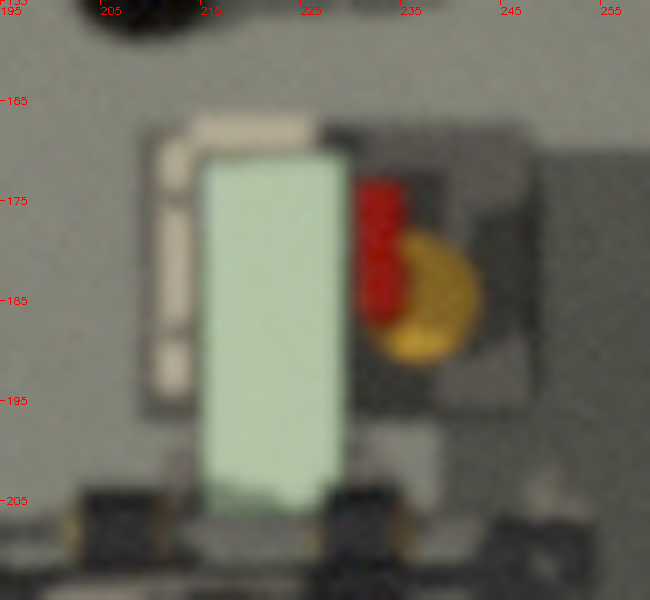

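```bash
python3 - <<'E'
from h import *
T=lambda a:(195+(a[0]+.5)/10-.5,155+(a[1]+.5)/10-.5)
z=.097
for a in((203,170),(202,470),(347,170),(344,470),(275,153)): print(a,onz("top",T(a),z))
for a in((192,200),(191,390)): print("fence",onz("top",T(a),.084))
S=lambda a:(270+(a[0]+.5)/7-.5,160+(a[1]+.5)/7-.5)
A,B=onz("scene",S((494,310)),z),onz("scene",S((431,352)),z);print(A,B,(A+B)/2)
print("stop sc",onz("scene",S((458,372)),.084),onz("scene",S((497,335)),.084))
E
```

```text
(203, 170) [0.67017011 0.14633998 0.097     ]
(202, 470) [0.58891507 0.14768703 0.097     ]
(347, 170) [0.66903494 0.10799434 0.097     ]
(344, 470) [0.58779419 0.11022141 0.097     ]
(275, 153) [0.67425253 0.12709647 0.097     ]
fence [0.66516603 0.15069652 0.084     ]
fence [0.6131445  0.15164285 0.084     ]
[0.67505987 0.14718066 0.097     ] [0.67518369 0.10999864 0.097     ] [0.67512178 0.12858965 0.097     ]
stop sc [0.68031024 0.12149741 0.084     ] [0.67610133 0.14987213 0.084     ]
```

Emit:
{"name": "send_rows", "arguments": {"commands": [3.4,-0.2,0,0.15,0,0,0,3.4,-0.35,0,0.4,0,0,0,3.4,-0.5,0,0.67,0,0,0,3.4,-0.65,0,0.93,0,0,0,3.4,-0.75,0,1.08,0,0,0,3.4,-0.79,0,1.16,0,0,0,3.4,-0.79,0,1.16,0,0,0,3.4,-0.79,0,1.16,0,0,0]}}

```text
time: 9.97
tool_pos: [0.5915, 0.13, 0.0599]
ee_rot: [3.03, -0.029, 0.811]
contact_force: [-0.2, 0.2, -0.9]
gripper_width: 0.375
```

```bash
python3 - <<'E'
from h import *
R=toolR(SY,np.radians(30))
print(nowpinch()[0]);o=r.get_obs();print(o['contact_force'],o['moment'])
E
```

```text
[0.58211397 0.13015728 0.07620792]
[-0.24825356  0.23126315 -0.94103567] [0.07808076 0.35196287 0.0119143 ]
```

Emit:
{"name": "send_rows", "arguments": {"commands": [3.4,-0.02,0,0.04,0,0,0,3.4,-0.05,0,0.08,0,0,0,3.4,-0.05,0,0.08,0,0,0,3.4,-0.05,0,0.08,0,0,0]}}

```text
time: 10.3
tool_pos: [0.5914, 0.1299, 0.059]
ee_rot: [3.03, -0.029, 0.811]
contact_force: [0.3, 0.3, -1.0]
gripper_width: 0.381
```

```bash
python3 - <<'E'
from h import *
print(nowpinch()[0]);o=r.get_obs();print(o['contact_force'],o['moment'])
s=r.camera("scene");t=r.camera("top")
crop(s,270,160,90,80,7,"pics/ss8.png");crop(t,195,155,65,60,10,"pics/ts8.png")
E
```

```text
[0.58203946 0.13012403 0.07526587]
[ 0.32066288  0.30050791 -1.03310199] [0.06223582 0.38128664 0.02285699]
```

View pics/ss8.png

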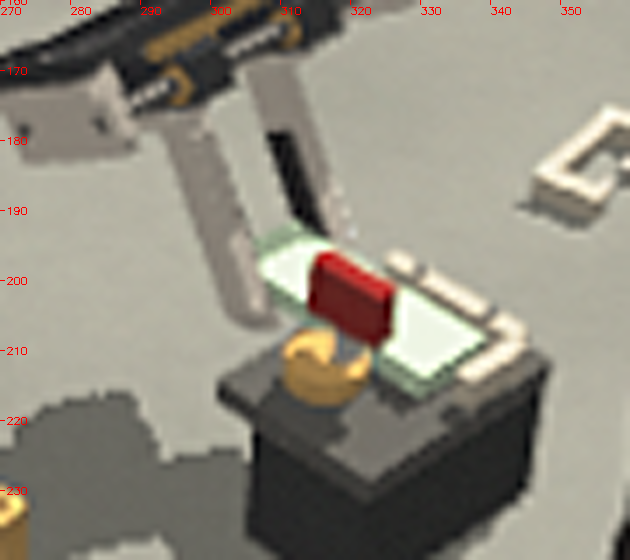

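View pics/ts8.png

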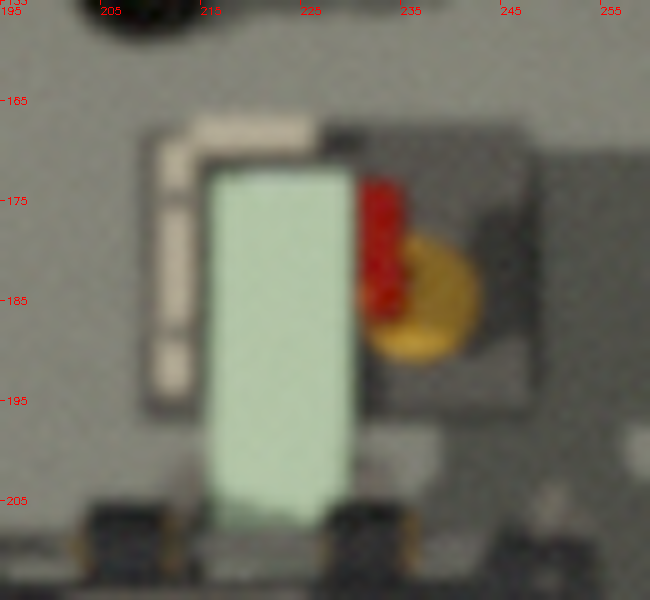

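The blank sits between fence and cam about 0.5 mm up, with the tail just short of the stop. I'll feel for the contact.

Emit:
{"name": "send_rows", "arguments": {"commands": [3.4,-0.025,0,0.045,0,0,0,3.4,-0.025,0,0.045,0,0,0,3.4,-0.025,0,0.045,0,0,0]}}

```text
time: 10.65
tool_pos: [0.5915, 0.13, 0.0585]
ee_rot: [3.03, -0.029, 0.811]
contact_force: [-0.4, -0.2, -0.2]
gripper_width: 0.377
```

Emit:
{"name": "send_rows", "arguments": {"commands": [3.4,-0.025,0,0.045,0,0,0,3.4,-0.025,0,0.045,0,0,0,3.4,-0.025,0,0.045,0,0,0]}}

```text
time: 10.9
tool_pos: [0.5918, 0.13, 0.0584]
ee_rot: [3.03, -0.029, 0.813]
contact_force: [-3.1, -0.9, 4.6]
gripper_width: 0.379
```

```bash
python3 - <<'E'
from h import *
print(nowpinch()[0]);o=r.get_obs();print(o['contact_force'],o['moment'])
E
```

```text
[0.58235501 0.1302114  0.07468756]
[-3.12309476 -0.881946    4.55183697] [-0.02454716  0.13909983  0.0027931 ]
```

Contact comes at the expected height (4.6 N up). I'll release.

Emit:
{"name": "send_rows", "arguments": {"commands": [3.6,0,0,0,0,0,0,3.8,0,0,0,0,0,0,4.2,0,0,0,0,0,0,4.8,0,0,0,0,0,0,5.4,0,0,0,0,0,0,5.4,0,0,0,0,0,0], "grip_force": 10}}

```text
time: 11.4
tool_pos: [0.5914, 0.1299, 0.0578]
ee_rot: [3.03, -0.029, 0.811]
contact_force: [0.0, 0.1, 0.1]
gripper_width: 0.568
```

```bash
python3 - <<'E'
from h import *
print(nowpinch()[0]);o=r.get_obs();print(o['contact_force'],o['moment'],o['gripper_width']*9.4)
s=r.camera("scene");t=r.camera("top")
crop(s,270,160,90,80,7,"pics/ss9.png");crop(t,195,155,65,60,10,"pics/ts9.png")
E
```

```text
[0.58198853 0.13010698 0.0741156 ]
[0.04980812 0.07854345 0.09926436] [ 0.03702952  0.20390769 -0.05606735] 5.337329188269158
```

View pics/ss9.png

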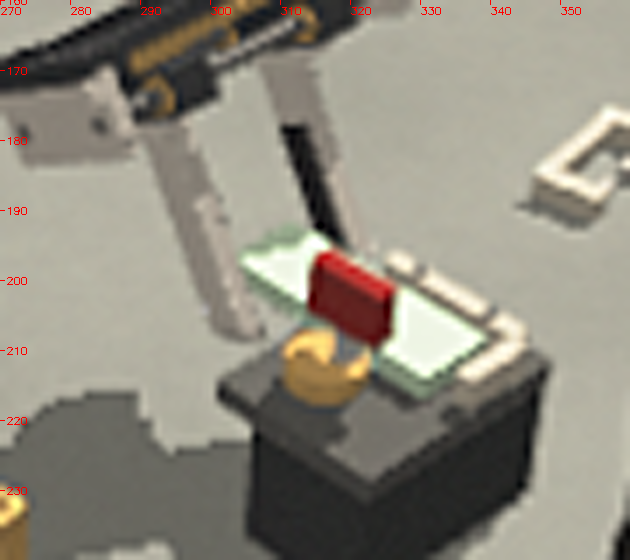

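View pics/ts9.png

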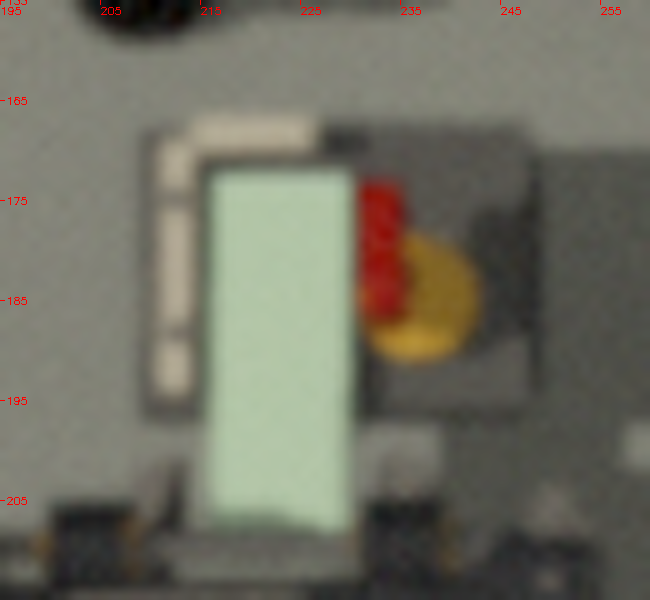

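The blank lies flat and free with about a 3 mm gap to the fence. I'll withdraw along the tool axis.

Emit:
{"name": "send_rows", "arguments": {"commands": [5.4,0,0,-0.6,0,0,0,5.4,0,0,-2,0,0,0,5.4,0,0,-4,0,0,0,5.4,0,0,-6.5,0,0,0,5.4,0,0,-9,0,0,0,5.4,0,0,-12,0,0,0,3.5,0,0,-14,0,0,0,3.5,0,0,-14,0,0,0,3.5,0,0,-14,0,0,0]}}

```text
time: 12.25
tool_pos: [0.5216, 0.1314, 0.1802]
ee_rot: [3.029, -0.029, 0.815]
contact_force: [0.2, 0.0, -1.1]
gripper_width: 0.399
```

```bash
python3 - <<'E'
from h import *
R=toolR(.017,0); plan([.642,.098,.24],R)
Rf=toolR(.017,0,True); plan([.642,.098,.24],Rf); print(toolR(0,0,True))
E
```

```text
t12.25 tcp [0.642  0.098  0.2212] d cm [12.529  3.117  2.517] w [ 0.0089 -0.5253 -0.035 ] F [ 0.18  0.01 -1.1 ] q [ 0.24  0.05  1.97 -0.22  0.62  1.98] g 3.75
t12.25 tcp [0.642  0.098  0.2212] d cm [12.529  3.117  2.517] w [-0.8068 -0.0136  3.0004] F [ 0.18  0.01 -1.1 ] q [ 0.24  0.05  1.97 -0.22  0.62  1.98] g 3.75
[[-1. -0.  0.]
 [-0.  1.  0.]
 [-0. -0. -1.]]
```

Emit:
{"name": "send_rows", "arguments": {"commands": [3,4,1,-1,0.009,-0.1,-0.03,3,8,2,0,0.009,-0.3,-0.035,3,12.5,3.1,2.0,0.009,-0.525,-0.035,3,12.5,3.1,2.0,0.009,-0.525,-0.035,3,12.5,3.1,2.0,0.009,-0.525,-0.035,3,12.5,3.1,2.0,0.009,-0.525,-0.035,3,12.5,3.1,2.0,0.009,-0.525,-0.035,3,12.5,3.1,2.0,0.009,-0.525,-0.035]}}

```text
time: 12.92
tool_pos: [0.6393, 0.0978, 0.2218]
ee_rot: [3.141, 0.025, -0.005]
contact_force: [0.1, 0.5, -0.2]
gripper_width: 0.322
```

Emit:
{"name": "send_rows", "arguments": {"commands": [3,0,0,0,0,0,-0.12,3,0,0,0,0,0,-0.24,3,0,0,0,0,0,-0.36,3,0,0,0,0,0,-0.48,3,0,0,0,0,0,-0.6,3,0,0,0,0,0,-0.72,3,0,0,0,0,0,-0.84,3,0,0,0,0,0,-0.96,3,0,0,0,0,0,-1.08,3,0,0,0,0,0,-1.2]}}

```text
time: 13.75
tool_pos: [0.6385, 0.0984, 0.2244]
ee_rot: [2.572, 1.803, -0.0]
contact_force: [0.4, 0.3, 0.5]
gripper_width: 0.319
```

Emit:
{"name": "send_rows", "arguments": {"commands": [3,0,0,0,0,0,-0.12,3,0,0,0,0,0,-0.24,3,0,0,0,0,0,-0.36,3,0,0,0,0,0,-0.48,3,0,0,0,0,0,-0.6,3,0,0,0,0,0,-0.72,3,0,0,0,0,0,-0.84,3,0,0,0,0,0,-0.96,3,0,0,0,0,0,-1.08,3,0,0,0,0,0,-1.2]}}

```text
time: 14.58
tool_pos: [0.6385, 0.0984, 0.2243]
ee_rot: [1.104, 2.941, -0.001]
contact_force: [-0.7, -0.6, 0.1]
gripper_width: 0.32
```

Emit:
{"name": "send_rows", "arguments": {"commands": [3,0,0,0,0,0,-0.12,3,0,0,0,0,0,-0.24,3,0,0,0,0,0,-0.36,3,0,0,0,0,0,-0.48,3,0,0,0,0,0,-0.6,3,0,0,0,0,0,-0.72,3,0,0,0,0,0,-0.72,3,0,0,0,0,0,-0.72]}}

```text
time: 15.25
tool_pos: [0.6387, 0.0983, 0.2245]
ee_rot: [-0.013, -3.141, 0.001]
contact_force: [0.4, 0.2, -0.8]
gripper_width: 0.316
```

```bash
python3 - <<'E'
from h import *
Rf=toolR(.017,0,True); plan([.642,.098,.20],Rf); plan([.642,.098,.113],Rf)
s=r.camera("scene");t=r.camera("top")
crop(s,270,130,110,100,6,"pics/ss10.png");crop(t,195,145,85,70,8,"pics/ts10.png")
E
```

```text
t15.25 tcp [0.642  0.098  0.1812] d cm [-0.334 -0.028  4.326] w [-0.0005 -0.0004 -0.0253] F [ 0.42  0.18 -0.79] q [ 0.1   0.51  1.19 -0.    1.45 -1.47] g 2.97
t15.25 tcp [0.642  0.098  0.0942] d cm [-0.337 -0.023 13.026] w [-0.0005 -0.0004 -0.0253] F [ 0.42  0.18 -0.79] q [ 0.1   0.51  1.19 -0.    1.45 -1.47] g 2.97
```

View pics/ss10.png

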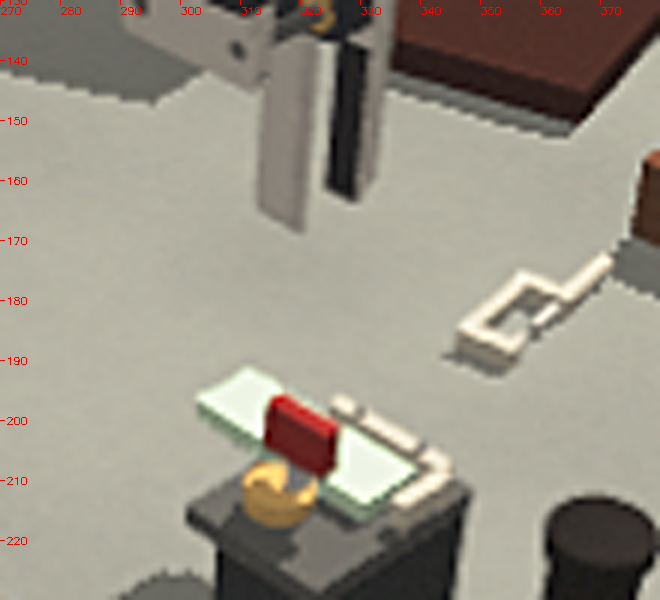

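View pics/ts10.png

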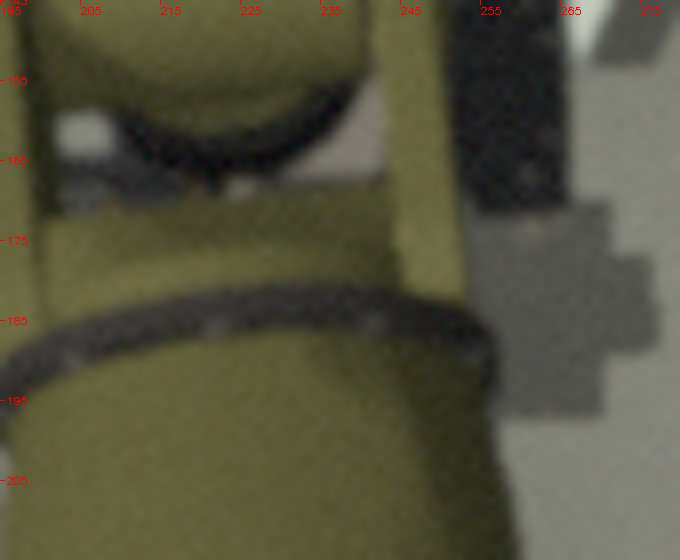

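The blank lies on the stage undisturbed, and the fingers are poised above the red bar. I'll descend.

Emit:
{"name": "send_rows", "arguments": {"commands": [3,-0.33,-0.02,2,0,0,-0.025,3,-0.33,-0.02,5,0,0,-0.025,3,-0.33,-0.02,7.5,0,0,-0.025,3,-0.33,-0.02,9,0,0,-0.025,3,-0.33,-0.02,9,0,0,-0.025,3,-0.33,-0.02,9,0,0,-0.025]}}

```text
time: 15.85
tool_pos: [0.6422, 0.0978, 0.1344]
ee_rot: [0.029, -3.139, 0.001]
contact_force: [-0.5, -0.1, -0.3]
gripper_width: 0.32
```

```bash
python3 - <<'E'
from h import *
Rf=toolR(.017,0,True); plan([.642,.098,.113],Rf)
s=r.camera("scene")
crop(s,280,150,80,75,8,"pics/ss11.png")
E
```

```text
t15.85 tcp [0.642  0.098  0.0942] d cm [0.006 0.018 4.018] w [-0.0005 -0.0023  0.0014] F [-0.52 -0.09 -0.32] q [ 0.09  0.58  1.29 -0.    1.28 -1.49] g 3.01
```

View pics/ss11.png

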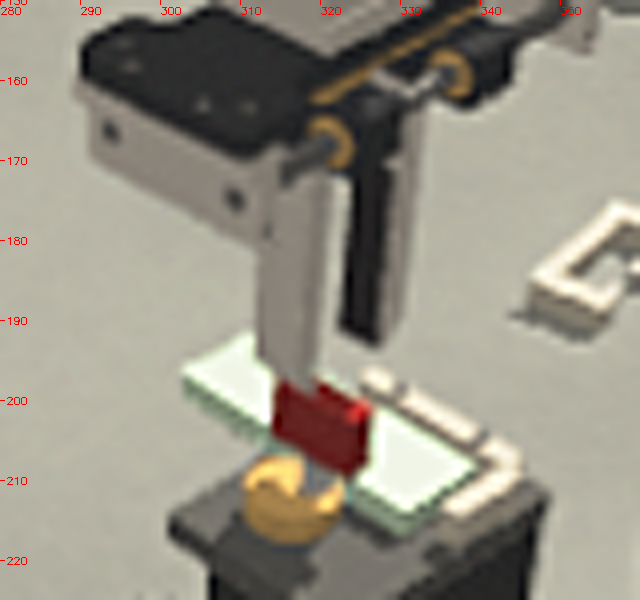

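The fingers straddle the bar, with the near tip at (316,198). I'll lower the rest and close softly.

Emit:
{"name": "send_rows", "arguments": {"commands": [3,0,0.02,1,0,0,0,3,0,0.02,2,0,0,0,3,0,0.02,3,0,0,0,3,0,0.02,3.8,0,0,0,3,0,0.02,4,0,0,0,3,0,0.02,4,0,0,0]}}

```text
time: 16.4
tool_pos: [0.6419, 0.098, 0.0933]
ee_rot: [0.032, -3.138, 0.001]
contact_force: [-0.4, -0.0, -0.3]
gripper_width: 0.315
```

Emit:
{"name": "send_rows", "arguments": {"commands": [2,0,0,0,0,0,0,1.5,0,0,0,0,0,0,1.2,0,0,0,0,0,0,1,0,0,0,0,0,0,1,0,0,0,0,0,0,1,0,0,0,0,0,0], "grip_force": 5}}

```text
time: 16.9
tool_pos: [0.6424, 0.0984, 0.0948]
ee_rot: [0.032, -3.14, -0.0]
contact_force: [0.1, 3.9, 3.1]
gripper_width: 0.133
```

```bash
python3 - <<'E'
from h import *
Rf=toolR(.017,0,True); plan([.642,.098,.113],Rf);print(r.get_obs()['moment'])
s=r.camera("scene")
crop(s,280,150,80,75,8,"pics/ss12.png")
E
```

```text
t16.90 tcp [0.642  0.098  0.0942] d cm [ 0.044 -0.038  0.063] w [ 0.0001 -0.0009  0.0033] F [0.1  3.95 3.11] q [ 0.1   0.62  1.32  0.    1.2  -1.5 ] g 1.25
[ 0.82311863 -0.12004357 -0.06841207]
```

View pics/ss12.png

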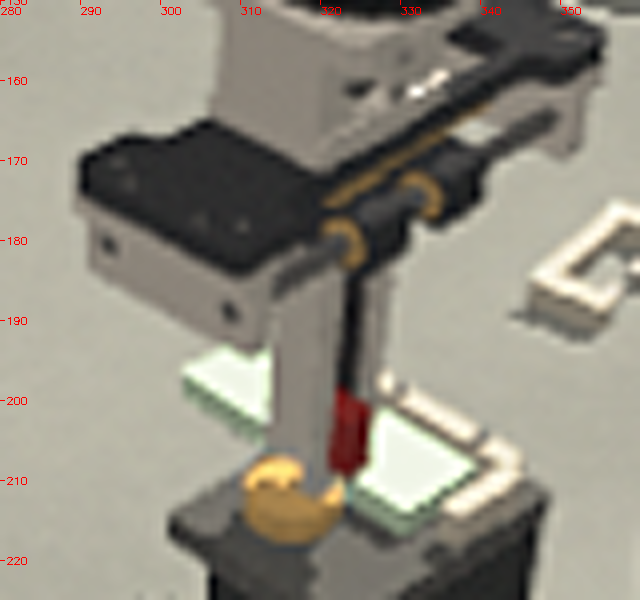

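Emit:
{"name": "send_rows", "arguments": {"commands": [1,0,0.06,0,0,0,0,1,0,0.06,0,0,0,0,1,0,0.06,0,0,0,0]}}

```text
time: 17.2
tool_pos: [0.6424, 0.0984, 0.0948]
ee_rot: [0.031, -3.14, 0.001]
contact_force: [-0.2, 0.3, 5.0]
gripper_width: 0.129
```

```bash
python3 - <<'E'
from h import *
Rf=toolR(.017,0,True); plan([.642,.098,.113],Rf);print(r.get_obs()['moment'])
E
```

```text
t17.20 tcp [0.642  0.098  0.0942] d cm [ 0.044 -0.043  0.063] w [-0.0006 -0.0011  0.0031] F [-0.19  0.3   5.02] q [ 0.1   0.62  1.32 -0.    1.2  -1.49] g 1.21
[ 0.29323631 -0.04216547 -0.05527932]
```

Emit:
{"name": "send_rows", "arguments": {"commands": [1,0,0,-0.05,0,0,0,1,0,0,-0.05,0,0,0.06,1,0,0,-0.05,0,0,0.13,1,0,0,-0.05,0,0,0.2,1,0,0,-0.05,0,0,0.27,1,0,0,-0.05,0,0,0.34,1,0,0,-0.05,0,0,0.4,1,0,0,-0.05,0,0,0.4], "grip_force": 20}}

```text
time: 17.87
tool_pos: [0.6424, 0.0985, 0.0949]
ee_rot: [-0.597, -3.083, 0.001]
contact_force: [2.4, 1.2, 1.0]
gripper_width: 0.128
```

```bash
python3 - <<'E'
from h import *
o=r.get_obs();R=Ro.from_rotvec(o['ee_rot']).as_matrix();print(o['tool_pos'],o['contact_force'],o['moment'],"y-dir",R[:,1],"yaw",np.arctan2(-R[1,0],-R[0,0]))
s=r.camera("scene")
crop(s,280,150,80,75,8,"pics/ss13.png")
E
```

```text
[0.64240058 0.09851112 0.09486056] [2.44328631 1.20607765 1.01846721] [ 0.37692051 -0.58475158 -0.06777683] y-dir [ 0.37346587  0.92764343 -0.00095249] yaw -0.3827435931986164
```

View pics/ss13.png

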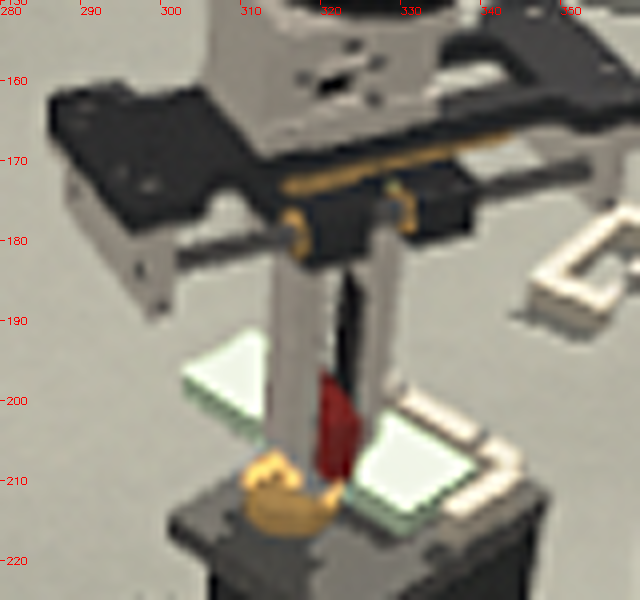

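The cam follows the gripper. I'll keep turning.

Emit:
{"name": "send_rows", "arguments": {"commands": [1,0,0,0,0,0,0.07,1,0,0,0,0,0,0.14,1,0,0,0,0,0,0.21,1,0,0,0,0,0,0.28,1,0,0,0,0,0,0.35,1,0,0,0,0,0,0.42,1,0,0,0,0,0,0.5,1,0,0,0,0,0,0.5,1,0,0,0,0,0,0.5]}}

```text
time: 18.67
tool_pos: [0.6424, 0.0986, 0.0949]
ee_rot: [-1.332, -2.844, 0.001]
contact_force: [4.8, 1.9, -0.0]
gripper_width: 0.122
```

```bash
cat > st.py <<'E'
from h import *
o=r.get_obs();R=Ro.from_rotvec(o['ee_rot']).as_matrix();print(o['time'],o['tool_pos'].round(4),o['contact_force'].round(2),o['moment'].round(3),"ft",(R.T@o['contact_force']).round(2),"yaw",np.arctan2(-R[1,0],-R[0,0]).round(3),o['gripper_width']*9.4,o['qpos'].round(2))
E
python3 st.py
```

```text
18.6667 [0.6424 0.0986 0.0949] [ 4.76  1.95 -0.04] [ 0.478 -0.997 -0.065] ft [-1.55  4.9   0.04] yaw -0.876 1.1458196106606071 [ 0.1   0.62  1.32 -0.    1.2  -0.6 ]
```

Emit:
{"name": "send_rows", "arguments": {"commands": [1,0,0.05,0,0,0,0.06,1,0,0.07,0,0,0,0.12,1,0,0.07,0,0,0,0.18,1,0,0.07,0,0,0,0.24,1,0,0.07,0,0,0,0.24]}}

```text
time: 19.08
tool_pos: [0.6426, 0.0986, 0.0949]
ee_rot: [-1.667, -2.661, 0.003]
contact_force: [-0.5, -1.2, 3.0]
gripper_width: 0.127
```

```bash
python3 st.py; python3 - <<'E'
from h import *
s=r.camera("scene")
crop(s,280,150,80,75,8,"pics/ss14.png")
E
```

```text
19.0833 [0.6426 0.0986 0.0949] [-0.47 -1.19  2.97] [-0.159 -0.227  0.008] ft [-0.87 -0.95 -2.97] yaw -1.119 1.1977903122592075 [ 0.1   0.62  1.32 -0.    1.2  -0.35]
```

View pics/ss14.png

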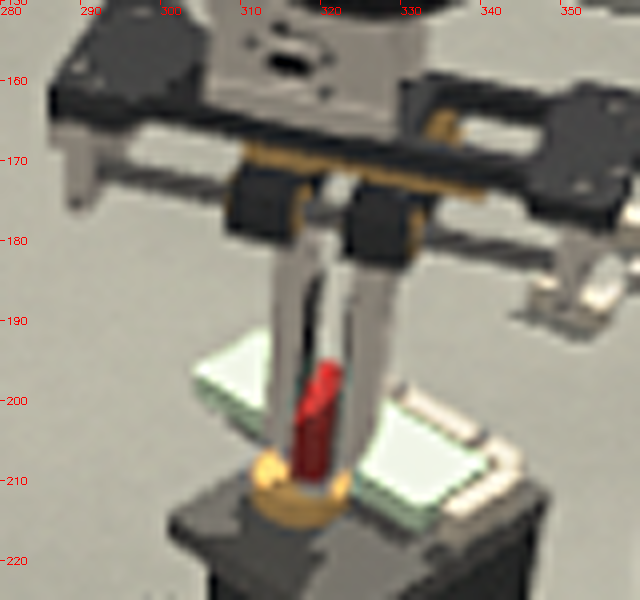

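Emit:
{"name": "send_rows", "arguments": {"commands": [1,0,0,0,0,0,0.05,1,0,0,0,0,0,0.1,1,0,0,0,0,0,0.13,1,0,0,0,0,0,0.13,1,0,0,0,0,0,0.13], "grip_force": 40}}

```text
time: 19.55
tool_pos: [0.6426, 0.0986, 0.0948]
ee_rot: [-1.832, -2.55, 0.004]
contact_force: [-2.8, -4.6, 3.7]
gripper_width: 0.128
```

```bash
python3 st.py
```

```text
19.55 [0.6426 0.0986 0.0948] [-2.83 -4.62  3.73] [-0.685  0.121  0.15 ] ft [-3.48 -4.16 -3.72] yaw -1.246 1.2001412041613342 [ 0.1   0.62  1.32 -0.    1.2  -0.23]
```

Emit:
{"name": "send_rows", "arguments": {"commands": [1,0,0,0,0,0,0.03,1,0,0,0,0,0,0.06,1,0,0,0,0,0,0.06,1,0,0,0,0,0,0.06]}}

```text
time: 19.88
tool_pos: [0.6425, 0.0985, 0.0948]
ee_rot: [-1.909, -2.494, 0.004]
contact_force: [-1.7, -5.0, 4.0]
gripper_width: 0.124
```

```bash
python3 st.py; python3 - <<'E'
from h import *
s=r.camera("scene")
crop(s,280,150,80,75,8,"pics/ss15.png")
E
```

```text
19.8833 [0.6425 0.0985 0.0948] [-1.69 -5.03  3.97] [-0.818  0.157  0.487] ft [-4.42 -2.95 -3.96] yaw -1.306 1.1667848576549906 [ 0.1   0.62  1.32 -0.    1.2  -0.17]
```

View pics/ss15.png

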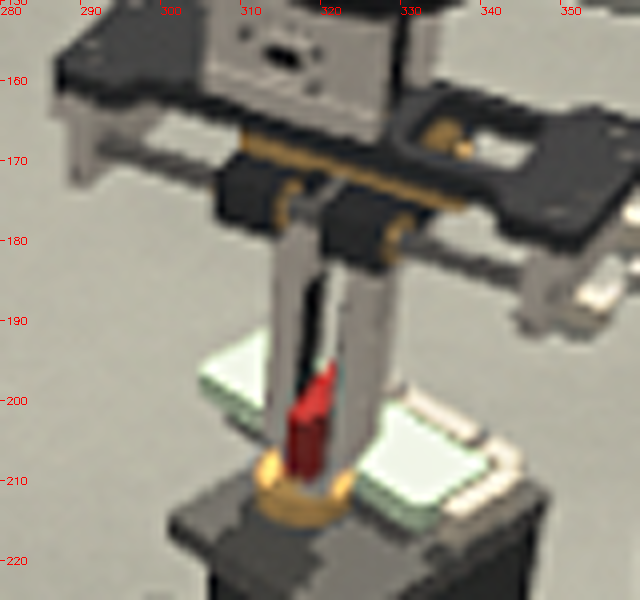

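The resisting torque is now 0.49 N m, so the lobe bears firmly. I'll open, raise and check.

Emit:
{"name": "send_rows", "arguments": {"commands": [1.4,0,0,0,0,0,0,1.7,0,0,0,0,0,0,2.2,0,0,0,0,0,0,2.7,0,0,0,0,0,0,3,0,0,-0.2,0,0,0,3,0,0,-1.2,0,0,0,3,0,0,-3,0,0,0,3,0,0,-6,0,0,0,3,0,0,-10,0,0,0,3,0,0,-14,0,0,0], "grip_force": 10}}

```text
time: 20.77
tool_pos: [0.6425, 0.0991, 0.2369]
ee_rot: [-1.912, -2.49, 0.003]
contact_force: [0.3, 0.4, 0.6]
gripper_width: 0.318
```

```bash
python3 st.py
```

```text
20.7667 [0.6425 0.0991 0.2369] [0.34 0.4  0.61] [-0.031 -0.087 -0.023] ft [ 0.3   0.43 -0.62] yaw -1.31 2.987163256028227 [ 0.1   0.51  1.15 -0.    1.48 -0.16]
```

Emit:
{"name": "send_rows", "arguments": {"commands": [3,3,1,-1,0,0,0,3,3,-4,-2,0,0,0,3,3,-8,-2,0,0,0,3,3,-12,-2,0,0,0,3,3,-16,-2,0,0,0,3,3,-20,-2,0,0,0,3,3,-20,-2,0,0,0,3,3,-20,-2,0,0,0]}}

```text
time: 21.43
tool_pos: [0.4411, 0.0763, 0.2569]
ee_rot: [1.913, 2.491, 0.001]
contact_force: [0.5, 0.4, -0.6]
gripper_width: 0.322
```

```bash
python3 st.py; python3 - <<'E'
from h import *
s=r.camera("scene");t=r.camera("top")
crop(s,280,170,80,65,9,"pics/ss16.png");crop(t,195,155,65,60,10,"pics/ts16.png")
cv2.imwrite("pics/s16.png",s[:,:,::-1]);cv2.imwrite("pics/t16.png",t[:,:,::-1])
E
```

```text
21.4333 [0.4411 0.0763 0.2569] [ 0.54  0.41 -0.58] [ 0.04  -0.106 -0.005] ft [0.26 0.63 0.58] yaw -1.31 3.0289495982611254 [ 0.09  0.03  1.72 -0.    1.4  -0.17]
```

View pics/ss16.png

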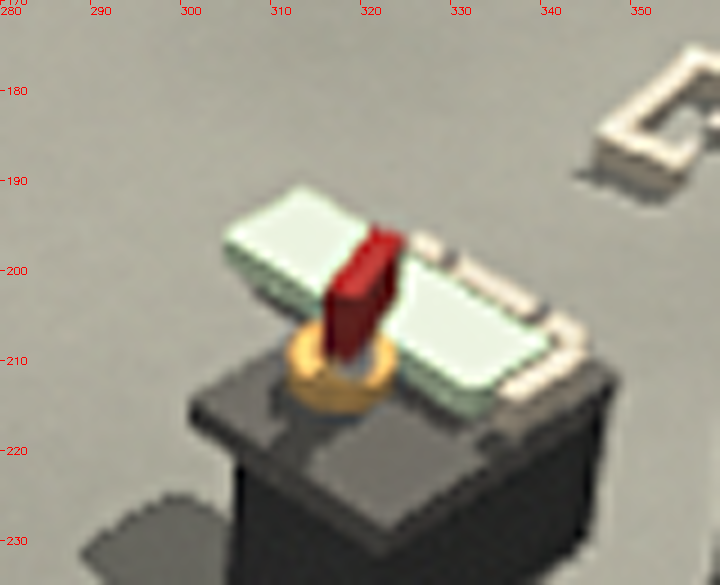

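View pics/ts16.png

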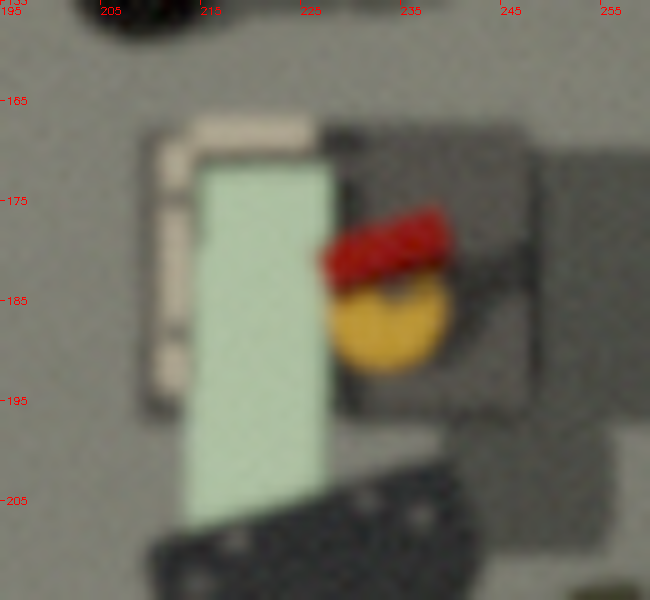

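View pics/s16.png

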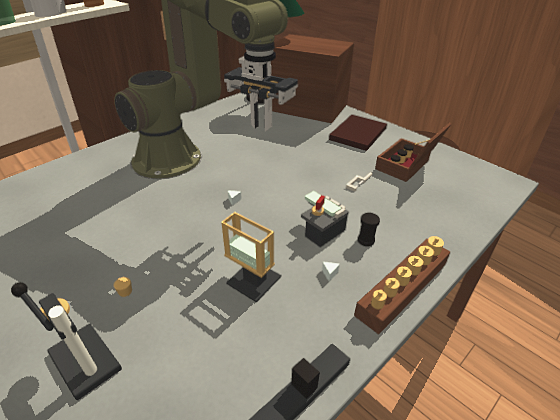

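View pics/t16.png

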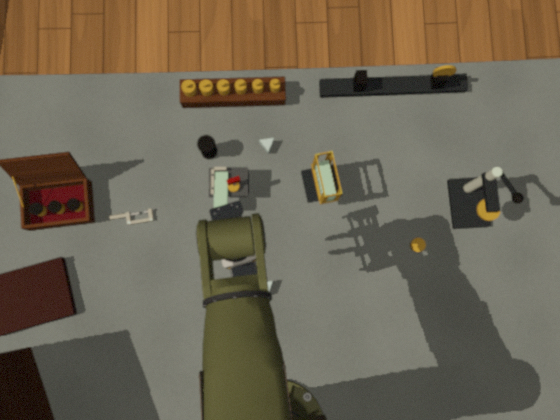

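The scene view shows the lobe on the glass, with the bar turned to about -1.3 rad. In the top view the blank looks slightly askew to the fence, so I'll measure it.

```bash
python3 - <<'E'
from h import *
for f in("t16",):
    t=cv2.imread("pics/%s.png"%f).astype(float)
    for v in range(170,208,2):
        print(v,[int(t[v,u,1]) for u in range(208,232)], [int(t[v,u,1]-t[v,u,2]) for u in range(211,217)])
E
```

```text
170 [116, 99, 111, 143, 160, 155, 137, 121, 123, 122, 118, 119, 121, 119, 115, 116, 117, 107, 99, 79, 69, 64, 67, 72] [-8, -8, -8, -8, -5, -3]
172 [111, 101, 112, 141, 161, 153, 136, 147, 165, 170, 171, 174, 174, 174, 175, 174, 172, 172, 169, 149, 99, 71, 74, 72] [-10, -7, -6, 4, 15, 17]
174 [115, 102, 105, 120, 122, 121, 136, 162, 186, 193, 192, 192, 192, 192, 192, 192, 192, 191, 189, 166, 107, 52, 53, 66] [-5, -5, -2, 8, 17, 19]
176 [114, 97, 111, 139, 148, 144, 137, 164, 187, 192, 194, 193, 191, 191, 192, 191, 192, 191, 188, 166, 106, 55, 54, 62] [-6, -7, -3, 4, 17, 18]
178 [114, 100, 115, 147, 164, 156, 146, 163, 186, 193, 192, 193, 193, 192, 193, 190, 192, 189, 182, 152, 93, 47, 41, 34] [-8, -8, -6, 4, 15, 18]
180 [113, 103, 114, 149, 167, 163, 165, 183, 192, 191, 193, 193, 191, 192, 191, 192, 190, 179, 151, 94, 46, 21, 29, 25] [-8, -6, -3, 9, 16, 19]
182 [118, 105, 117, 147, 164, 164, 172, 188, 192, 193, 192, 192, 191, 190, 193, 191, 191, 186, 166, 110, 50, 28, 28, 23] [-8, -9, -4, 9, 17, 20]
184 [117, 107, 114, 147, 165, 165, 171, 187, 193, 191, 192, 193, 192, 192, 193, 191, 1
[... 957 characters left out ...]
23, 128, 153, 182, 190, 193, 192, 193, 191, 193, 192, 192, 191, 193, 191, 178, 151, 126, 118, 115, 114] [1, 1, 9, 14, 17, 19]
200 [128, 126, 129, 129, 132, 156, 181, 190, 194, 194, 192, 193, 193, 192, 191, 192, 192, 190, 177, 150, 131, 125, 125, 125] [-1, 1, 10, 14, 19, 19]
202 [128, 127, 126, 129, 135, 155, 180, 190, 193, 194, 193, 190, 192, 193, 192, 192, 190, 185, 173, 146, 121, 111, 103, 96] [1, 5, 10, 16, 19, 20]
204 [128, 128, 127, 127, 133, 157, 180, 191, 192, 191, 190, 189, 187, 181, 174, 167, 153, 129, 110, 84, 61, 57, 65, 75] [2, 1, 9, 15, 19, 18]
206 [127, 127, 126, 124, 131, 148, 169, 173, 169, 157, 144, 126, 110, 94, 76, 63, 53, 49, 49, 45, 51, 47, 46, 55] [-2, 3, 9, 16, 17, 17]
```

Emit:
{"name": "send_rows", "arguments": {"commands": [3,0,-3,0,0,0,0,3,0,-7,0,0,0,0,3,0,-10,0,0,0,0,3,0,-10,0,0,0,0,3,0,-10,0,0,0,0]}}

```text
time: 21.95
tool_pos: [0.3461, 0.0507, 0.2562]
ee_rot: [1.914, 2.491, -0.001]
contact_force: [0.6, -0.1, 0.4]
gripper_width: 0.319
```

```bash
python3 - <<'E'
from h import *
S=[r.camera("scene").astype(float) for _ in range(6)];T=[r.camera("top").astype(float) for _ in range(6)]
s=np.clip(np.mean(S,0),0,255).astype(np.uint8);t=np.clip(np.mean(T,0),0,255).astype(np.uint8)
np.save("s17.npy",s);np.save("t17.npy",t)
crop(s,300,185,50,38,15,"pics/ss17.png");crop(t,203,163,36,46,13,"pics/ts17.png")
E
```

```text
(no output)
```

View pics/ss17.png

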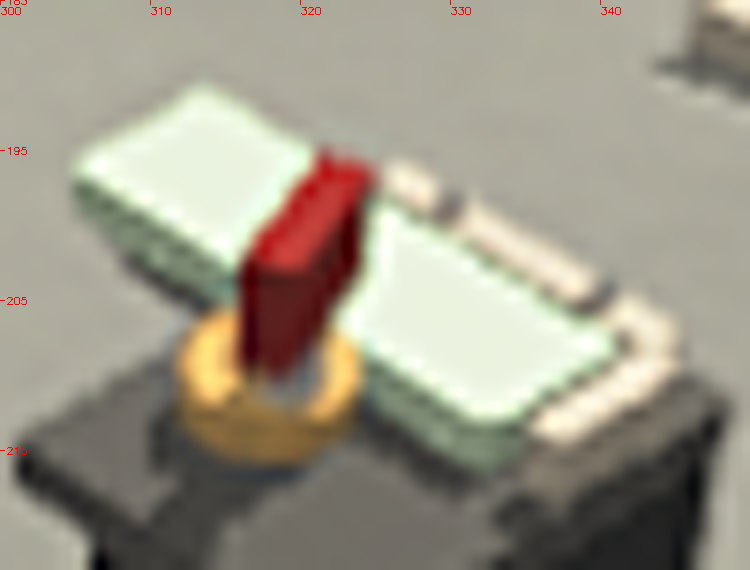

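View pics/ts17.png

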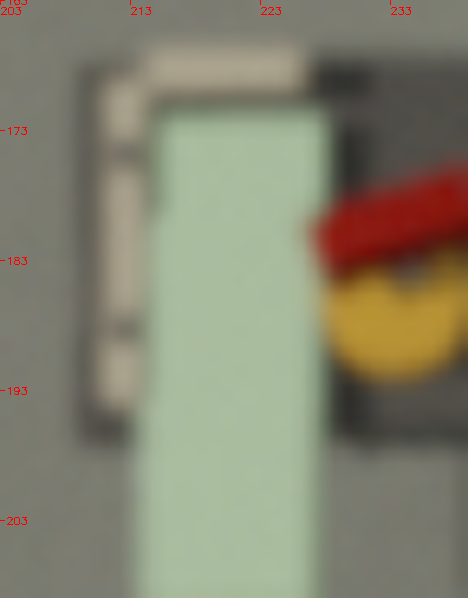

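```bash
python3 - <<'E'
from h import *
s=np.load("s17.npy").astype(float);t=np.load("t17.npy").astype(float)
# scene: column-wise edges. brightness g ; print columns
for u in list(range(308,320,2))+list(range(326,342,2)):
    print(u,[int(x) for x in s[186:216,u,1]],'|',[int(x) for x in (s[186:216,u,0]-s[186:216,u,1])])
E
```

```text
308 [173, 174, 174, 175, 173, 170, 165, 197, 242, 246, 246, 248, 205, 125, 139, 130, 103, 147, 179, 173, 170, 173, 175, 153, 104, 106, 109, 110, 111, 110] | [2, 3, 2, 2, 1, 3, 3, -7, -12, -8, -7, -11, -21, -13, -14, -8, 3, 2, 2, 2, 2, 2, 1, 1, 3, 3, 4, 4, 4, 4]
310 [172, 175, 173, 173, 171, 164, 197, 242, 246, 243, 243, 245, 248, 222, 129, 149, 147, 70, 123, 173, 178, 175, 150, 97, 106, 107, 88, 58, 59, 58] | [3, 1, 2, 2, 1, 4, -8, -11, -9, -9, -9, -8, -10, -21, -13, -15, -14, -1, 2, 2, 1, 2, 1, 2, 1, 1, 1, -1, 1, 1]
312 [172, 174, 172, 168, 172, 222, 249, 245, 243, 243, 243, 243, 244, 249, 243, 135, 136, 125, 70, 108, 153, 136, 163, 167, 134, 111, 95, 87, 67, 65] | [1, 1, 2, 3, 1, -11, -9, -9, -9, -9, -9, -9, -8, -7, -13, -14, -13, -12, -2, 0, 5, 28, 45, 51, 40, 30, 22, 16, 3, -1]
314 [170, 172, 172, 169, 175, 223, 249, 245, 243, 243, 243, 243, 243, 244, 251, 255, 178, 138, 135, 121, 174, 215, 205, 205, 221, 183, 104, 105, 101, 75] | [3, 2, 1, 3, 1, -10, -10, -9, -8, -9, -9, -9, -9, -8, -7, -9, -21, -18, -20, 12, 56, 40, 42, 42, 34, 51, 30, 30, 26, 8]
316 [170, 170, 172, 173, 170, 1
[... 1913 characters left out ...]
 169, 202, 236, 222, 162, 220, 250, 245, 244, 248, 241, 150, 210, 235, 132, 117] | [3, 1, 1, 1, 3, 1, 2, 2, 1, 2, 2, 2, 2, 2, 3, 11, 9, 12, 5, -22, -8, -8, -7, -8, -15, -11, 12, 11, 11, 7]
338 [172, 173, 172, 172, 173, 173, 173, 172, 172, 171, 170, 171, 169, 169, 168, 164, 191, 237, 216, 119, 202, 252, 249, 231, 141, 224, 240, 221, 136, 105] | [3, 2, 3, 3, 3, 3, 2, 2, 1, 2, 3, 2, 3, 2, 2, 1, 8, 9, 14, 6, -21, -7, -8, -17, -1, 9, 8, 12, 11, 7]
340 [173, 173, 172, 174, 174, 173, 173, 173, 172, 170, 170, 172, 171, 171, 171, 170, 166, 153, 117, 154, 214, 227, 227, 158, 224, 238, 202, 113, 106, 113] | [2, 1, 1, 2, 2, 3, 2, 2, 2, 2, 2, 2, 2, 2, 1, 1, 1, 0, 2, 12, 9, -15, -19, 4, 9, 9, 16, 8, 7, 7]
```

```bash
python3 - <<'E'
from h import *
def yaw(name,n,pts,z):
    P=np.array([onz(n,p,z) for p in pts])[:,:2];k=np.polyfit(P[:,0],P[:,1],1);print(name,"yaw %.4f"%k[0],"y@.60 %.4f @.65 %.4f"%(np.polyval(k,.60),np.polyval(k,.65)),"res mm",((P[:,1]-np.polyval(k,P[:,0]))*1e3).round(1))
yaw("blank -y","scene",[(308,198.2),(310,199.4),(312,200.5),(326,209.4),(328,210.5),(330,211.85),(332,212.6)],.082)
yaw("blank +y all","scene",[(314,190.7),(316,191.7),(318,193.3),(326,197.6),(328,199),(330,200.35),(332,201.54),(334,202.54),(336,204.2),(338,205.2)],.082)
yaw("fence outer","scene",[(326,195.3),(328,196.2),(332,198.6),(334,199.95),(336,200.95),(338,202.2)],.084)
# before-cam reference, and top edges by rows
t=np.load("t17.npy").astype(float);L=[];Rr=[];F=[]
def cross(a,u0,lev):
    for i in range(len(a)-1):
        if (a[i]-lev)*(a[i+1]-lev)<=0 and a[i]!=a[i+1]: return u0+i+(lev-a[i])/(a[i+1]-a[i])
for v in list(range(173,207)):
    gb=t[v,205:222,1]-t[v,205:222,0]   # green minus red
    if v%4==0: print(v,gb.astype(int)[4:13],t[v,222:232,1].astype(int))
    c=cross(gb,205,6); 
    if c: L.append((c,v))
    f=cross(t[v,206:213,1],206,125); 
    if f and v not in(173,174,175,187,188,189) and v<194:F.append((f,v))
    if v<177 or v>190:
        a=t[v,222:232,1]; c=cross(a,222,150)
        if c:Rr.append((c,v))
yaw("top blank +y","top",L,.082);yaw("top blank -y","top",Rr,.082);yaw("top fence outer","top",F,.084)
E
```

```text
blank -y yaw -0.0143 y@.60 0.1181 @.65 0.1174 res mm [-0.1 -0.   0.4 -0.6 -0.2 -0.5  1. ]
blank +y all yaw -0.0264 y@.60 0.1563 @.65 0.1550 res mm [-0.3  0.5 -0.9  1.   0.3 -0.1 -0.1  0.6 -0.9 -0.1]
fence outer yaw -0.0100 y@.60 0.1634 @.65 0.1629 res mm [-0.4  0.5  0.3 -0.4  0.2 -0.1]
176 [-2 -4 -7 -7 -4  5 16 19 18] [188 188 187 187 184 162 101  54  50  62]
180 [-2 -5 -8 -7 -4  9 17 18 18] [188 188 185 176 146  91  41  26  27  26]
184 [-2 -5 -7 -8 -4  9 18 19 19] [188 188 187 186 175 144  91  66  82  97]
188 [-3 -4 -5 -4  2 13 18 18 18] [188 188 188 186 177 155 136 143 148 147]
192 [-2 -6 -7 -7 -3 11 18 18 18] [188 188 188 187 175 143  85  55  60  75]
196 [-2 -1 -2  2  9 15 18 19 19] [188 188 188 185 173 140  94  71  63  65]
200 [ 1  1  2  3  9 17 18 19 19] [188 187 188 185 173 146 127 123 122 122]
204 [ 0  0  1  3 10 16 18 19 19] [188 187 188 186 173 145 126 124 123 120]
top blank +y yaw -0.0723 y@.60 0.1544 @.65 0.1508 res mm [ 0.3  0.7  0.5  0.1 -0.3 -0.2  0.1  0.3  0.3  0.  -0.1 -0.3 -0.2 -0.2
  0.   0.1 -0.8 -0.9 -1.1 -1.3 -1.1 -0.2  0.9  0.9  1.2  0.6  0.4  0.5
  0.3 -0.1 -0.  -0.  -0.2 -0.2]
top blank -y yaw -0.0303 y@.60 0.1169 @.65 0.1154 res mm [-0.1 -0.2 -0.2 -0.2  0.3  0.3  0.3  0.4  0.5  0.4  0.1 -0.1 -0.1 -0.2
 -0.2 -0.2 -0.2 -0.3 -0.1 -0.2]
top fence outer yaw -0.0267 y@.60 0.1610 @.65 0.1597 res mm [-0.5  0.1  0.2  0.1  0.1  0.1  0.   0.  -0.  -0.  -0.2  0.3  0.4  0.2
 -0.7]
```

Edge fits on the long -y side differ from the fence by only about 0.004 rad in both views. The torque also rose just at the 1.2 rad given for a flush blank. Last checks: the bystanders and the chute stack.

```bash
python3 - <<'E'
from h import *
a=cv2.imread("pics/scene0.png").astype(int);b=np.load("s17.npy")[:,:,::-1].astype(int)
for n,(x,y,w,h) in dict(prismA=(224,186,20,18),prismB=(318,258,24,24),barrel=(355,208,28,40),micro=(343,170,32,22),loupe=(110,274,26,24)).items():
    d=np.abs(a-b)[y:y+h,x:x+w].max(2);print(n,(d>40).sum(),w*h)
crop(np.load("s17.npy"),205,205,90,100,6,"pics/sc17.png"); crop(np.load("s17.npy"),105,268,34,32,10,"pics/lp.png")
E
python3 st.py
```

```text
prismA 0 360
prismB 0 576
barrel 0 1120
micro 0 704
loupe 187 624
22.55 [0.3455 0.0507 0.2554] [0.46 0.45 0.07] [ 0.026 -0.082 -0.029] ft [ 0.32  0.56 -0.07] yaw -1.31 2.9808584862997196 [ 0.04 -0.21  1.94 -0.    1.42 -0.22]
```

View pics/sc17.png

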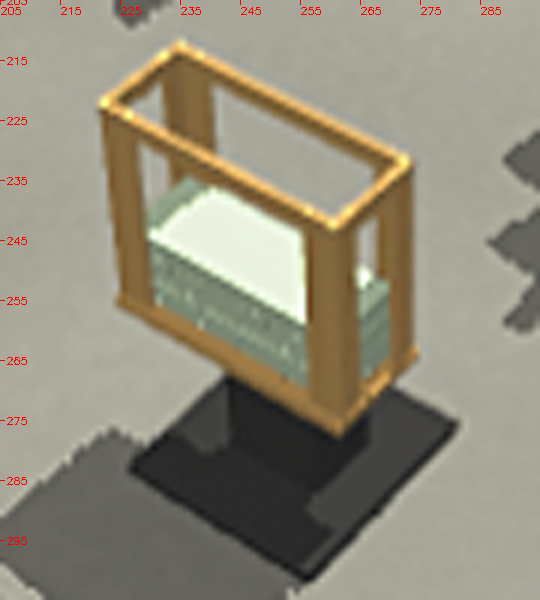

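Three blanks lie flat in the chute and the bystanders haven't moved. The loupe patch differs only because the arm's shadow now falls on it; it is still at (122,286). Handing in.

```bash
python3 -c "
from cell import r
print(r.close_job())"
```

```text
the job is handed in; nothing more can be done
None
```

The bottom blank is out of the chute and clamped on the iron stage. I handed the job in at about 22.6 s.

- **Drawing it out:** I took the blank by its nose, leaning the gripper back 30°, and pulled it straight out, never seeing more than about 5 N. The pictures show the three other blanks sunk and lying flat inside the chute.
- **Placing it:** I set it down to a light 4.6 N contact between the fence and the cam, let go, and backed the gripper out along its own axis.
- **Clamping:** I turned the red handle clockwise to about 1.29 rad from the stage's x. Resistance rose from about 1.2 rad to 0.49 N m, which fits a blank flush to the fence. I then let go and moved clear.

**Last checks:**
- **Flushness:** The blank's -y long edge is parallel to the fence within about 0.004 rad in both views. Fits to its fence-side edge disagreed: about 0.016 rad askew in the scene view and 0.045 rad in the top view. I put that down to blur and shadow along the seam, so flushness rests on the other edge and the torque rise.
- **Bystanders:** The prisms, barrel and micrometer show no change in the pictures. The loupe's patch did change, but by eye it is in the same place with the arm's shadow across it.

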